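# Lock the coil carriage and cap the relay coils

## Task

Push the carriage of relay coils fully home against its back stop, then turn the wing knob clockwise until its slip clutch clicks over, showing that the carriage is locked at the set torque, and stop within a quarter turn of that. Then set every passed cap (round brass tags) squarely on a coil of its own, fin up with its edges flush with the coil's, and lay every reject cap (bar tags) flat in a nest of its own in the reject tray. Leave the other things on the bench where they are, and put right anything that gets knocked on the way.

Things in the scene. Friction and masses are not known exactly. Their poses are not given: they have to be found in the camera images.
- cap_a_mid (a point): PASSED coil cap: a round brass tag (22 mm disc) on the plate at each end of the fin. Brown bakelite, about 130 g: a flat plate 90 (x) x 64 (y) x 16 mm with an upright grip fin 42 (x) x 14 (y) mm in the middle, from 16 to 46 mm above the underside. This point: the cap's centre, 23 mm above its underside; z up, x along plate and fin; half a turn makes no difference. May be absent.
- cap_b_mid (a point): PASSED coil cap: a round brass tag (22 mm disc) on the plate at each end of the fin. Brown bakelite, about 130 g: a flat plate 90 (x) x 64 (y) x 16 mm with an upright grip fin 42 (x) x 14 (y) mm in the middle, from 16 to 46 mm above the underside. This point: the cap's centre, 23 mm above its underside; z up, x along plate and fin; half a turn makes no difference. May be absent.
- cap_c_mid (a point): PASSED coil cap: a round brass tag (22 mm disc) on the plate at each end of the fin. Brown bakelite, about 130 g: a flat plate 90 (x) x 64 (y) x 16 mm with an upright grip fin 42 (x) x 14 (y) mm in the middle, from 16 to 46 mm above the underside. This point: the cap's centre, 23 mm above its underside; z up, x along plate and fin; half a turn makes no difference. May be absent.
- bad_a_mid (a point): REJECT coil cap: a straight brass bar tag (52 x 8 mm, across the plate) at each end of the fin. Brown bakelite, about 130 g: a flat plate 90 (x) x 64 (y) x 16 mm with an upright grip fin 42 (x) x 14 (y) mm in the middle, from 16 to 46 mm above the underside. This point: the cap's centre, 23 mm above its underside; z up, x along plate and fin; half a turn makes no difference. May be absent.
- bad_b_mid (a point): REJECT coil cap: a straight brass bar tag (52 x 8 mm, across the plate) at each end of the fin. Brown bakelite, about 130 g: a flat plate 90 (x) x 64 (y) x 16 mm with an upright grip fin 42 (x) x 14 (y) mm in the middle, from 16 to 46 mm above the underside. This point: the cap's centre, 23 mm above its underside; z up, x along plate and fin; half a turn makes no difference. May be absent.
- coil_1 (a point): centre of the top face of relay coil 1 of 3 (copper winding, brown flanges; flat top 90 (x) x 64 (y) mm, the same outline as a cap's plate). The three coils stand fixed in a row on the sliding carriage, 80 mm apart along y, tops 54 mm above the bench; small stop lugs 6 mm beyond the row's two ends stand 6 mm higher. x points along the slide to the back stop, z up
- coil_2 (a point): centre of the top face of relay coil 2 of 3 (copper winding, brown flanges; flat top 90 (x) x 64 (y) mm, the same outline as a cap's plate). The three coils stand fixed in a row on the sliding carriage, 80 mm apart along y, tops 54 mm above the bench; small stop lugs 6 mm beyond the row's two ends stand 6 mm higher. x points along the slide to the back stop, z up
- coil_3 (a point): centre of the top face of relay coil 3 of 3 (copper winding, brown flanges; flat top 90 (x) x 64 (y) mm, the same outline as a cap's plate). The three coils stand fixed in a row on the sliding carriage, 80 mm apart along y, tops 54 mm above the bench; small stop lugs 6 mm beyond the row's two ends stand 6 mm higher. x points along the slide to the back stop, z up
- carriage (a joint): travel of the aluminium coil carriage (100 x 248 mm plate) along its bed, in m: 0 fully drawn out towards the robot, 0.07 home against the steel back stop (hard stop). It starts drawn out (0 to 0.02), moves with about 3 N of friction and stays where it is left
- push_face (a point): middle of the front (robot-side) face of the steel push bar along the carriage's front edge: bar 30 (x) x 236 (y) mm, its top flush with the coil tops, 54 mm above the bench; this point is 42 mm above the bench (the bed below is 12 mm high). x points into the bar, the way the carriage is pushed. The back stop is as high
- wing (a point): centre of the black wing grip of the torque-limiting lock knob at the jig's right-hand end: a bar 54 (x) x 14 (y) x 36 mm high, its top 90 mm and its foot 54 mm above the bench, on a disc of 42 mm diameter; this point is on the knob's vertical axis, 72 mm above the bench; x along the wing, y across it. Clockwise from above locks
- cam_spindle (a joint): angle of the knob's cam spindle, in rad, growing clockwise seen from above: 0 to 4.4. At 4.4 (hard stop) its brass nose lies over the edge of the carriage and grips it. Starts between 0.1 and 1.4, so that the knob needs 3.0 to 4.3 rad and several grasps; about 0.05 N m of friction
- clutch_slip (a joint): how far the wing has slipped on its spindle, in rad, growing clockwise; starts at 0 and stays there while the spindle turns. Once the spindle is at its stop the clutch lets go at about 0.22 N m and the wing turns on alone: that is the click (there is no sound). Turned back, it does not slip: the spindle unscrews instead
- nest_1 (a point): centre of the floor of nest 1 of the open steel reject tray (two nests side by side along the tray's x, each 107 (x) x 105 (y) mm inside, walls 20 mm high, floor 5 mm above the bench); one cap per nest, axes as the tray's
- nest_2 (a point): centre of the floor of nest 2 of the open steel reject tray (two nests side by side along the tray's x, each 107 (x) x 105 (y) mm inside, walls 20 mm high, floor 5 mm above the bench); one cap per nest, axes as the tray's
- drum_mid (a point): bystander: copper commutator drum, upright, 68 mm diameter, 78 mm high; its centre
- glass_cup_mid (a point): bystander: green glass insulator cup, 72 mm diameter, 65 mm high; its centre
- shaft_mid (a point): bystander: bright steel armature shaft lying down, 170 mm long, 28 mm thick; its centre
- spool_mid (a point): bystander: copper wire spool, 68 mm diameter, 52 mm high; its centre
- driver_mid (a point): bystander: screwdriver lying down, 190 mm long; its middle
- jar_mid (a point): bystander: amber glass jar, 60 mm diameter, 75 mm high; its centre
Mind the look-alikes: they are no part of the job. What is shaped like the part that bears cap_c_mid but purple is not meant.

How it is judged:
By the outcome, as a careful person would: the job done as asked, in the order asked, and still so for the second after the job is handed in, with the robot touching nothing.
Of cap_a, cap_b, cap_c only 2 to 3 are there at a start; the rules pass over those that are not, and their reading is None.
Of bad_a, bad_b only 1 to 2 are there at a start; the rules pass over those that are not, and their reading is None.
At some moment in a run one of cap_a, cap_b, cap_c, bad_a, bad_b may be knocked a few centimetres aside while the robot is not near it.
Once in a run the grip may slacken for a moment while it holds something.
It also fails if it takes over 210 s, if anything falls off the work surface, if the arm or the gripper's body presses on something with over 40 N, if the wrist force passes 120 N, or if a joint passes its speed limit or range.

## Robot

A 6-joint arm with a two-finger parallel gripper is mounted at the origin on the work surface. World frame = base frame: x ahead of the robot, y to its left, z up, the work surface at z = 0. Lengths are in m, angles in rad, forces in N, time in s.
With the tool pointing down it reaches from about 0.25 to 0.775 m from the base axis. Payload 4 kg.
Tool frame: the origin (TCP) lies midway between the tips of the shut fingers; the grasp point (between the pads) lies 19 mm behind it; z points along the fingers, x is the direction in which the jaws open and shut, and the axes are right-handed (so a half turn about z gives the same grasp; the last joint's range is limited). The gripper opens to 94 mm and grips with 3 to 60 N. Pads are 16 mm wide; open, the fingers measure 119 mm over their backs; the gripper's body (75 mm by 177 mm) begins 78 mm behind the grasp point.
Start: joints at [-1.368, 0.087, 1.371, -0, 1.684, -0.103], TCP at [0.166, -0.525, 0.206] pointing down, gripper open.
Joint ranges: [-3.1, 3.1], [-0.76, 2.03], [0.27, 2.55], [-1.08, 4.22], [0.17, 2.65], [-2.57, 2.57]. Speed limits (rad/s): [2.79, 2.79, 3.14, 3.14, 3.14, 3.14].

## Interface

Orientations are given as [roll, pitch, yaw] about the fixed x, y, z axes, in that order (R = Rz(yaw) Ry(pitch) Rx(roll)).
In Python, from bench import robot gives the robot as it stands. The module is installed in compiled form; this text tells all that it offers.
- The arm moves only by the tool drive_tool, never from a script. Its argument "deltas" is a list that holds one entry, the list of rows, each a list of 4 numbers: the shift along the tool's x, y, z in mm, then the turn about the tool's z in rad. In form: [[[tx, ty, tz, spin], ...]]. A call has 1 to 20 rows; each row is the pose to reach, as a shift and turn from the pose measured when the call began, along the tool's axes at that moment; what a row does not reach only later rows make up. A row lasts 1/8 s, in which the tool goes at most 62.5 mm and 10.7 degrees, less where a joint would pass 70% of its speed; a pose out of reach is approached as far as the arm can. A call with a gripper value outside its range is refused whole. "fingers" is the opening, from -1 (shut) to 1 (fully open), so that 0 is half open, set as the call begins (left out, the last holds). The fingers move at their own pace and stop on an object; "squeeze" is the grip in N (left out, the last holds). Time passes only in rows, so rows that repeat a pose let the fingers close. It gives the time, the measured TCP pose, the force and the opening at its end, in the units of the state.
- robot.get_state(): the state, without advancing time (a new reading comes with each control period).
- robot.capture(name): name is "scene" or "side" or "wrist"; returns (picture, depth): 400x640x3 uint8, red, green, blue; 400x640 float32, m along the optical axis (not along the pixel's ray), 0 where there is no reading.
- robot.calibration(name): a dict with "camera_matrix" (3x3 intrinsics, pixels), "k1" (the pictures are not rectified: a ray, as slopes to the right and down, at radius r is drawn at 1 + k1 r^2 times it, then the intrinsics apply), "R" (3x3) and "t" (3): a world point X has camera coordinates R X + t. Camera axes: x right, y down, z forward; pixel columns grow to the right and rows downward; lengths in m; the calibration is good to about 2 mm. A picture is of the moment at which its call begins: read the wrist's pose just before it. calibration takes no time and is no camera call; for the wrist camera it gives the pose at the moment of the call.
- robot.finish_job(): hands the job in, once; it reports no verdict.
The state is a dict: "time_s": time; "joint_pos": joint angles; "joint_velocities": joint speeds; "effort": joint torques, N m; "ee_pos": TCP position; "ee_rot": TCP orientation; "ft_force": force on the tool from outside, world axes, zero at the start; "torque": the same for the moment, N m; "grip_width": finger opening in m.
Only numpy, scipy, OpenCV 4.12 (cv2) and the standard library are available. Lean on these libraries where they do the work, as an engineer would, in place of code of your own. Each camera call takes 0.05 s, during which the arm holds its last target.

## Working session

There is one attempt and no reset: what is moved stays moved. The work goes in short steps, Python scripts to look and compute and a tool call to move; the robot and the scene stay as the last step left them, time stands still between calls to the robot, and variables do not carry over. Pictures are saved under pics/ and viewed, and the job is handed in when it is done.

Besides the shell and the picture viewer there is one more tool, called after ">>>" as name(argument=value, ...), one argument or row to a line, values as JSON. drive_tool: Moves the arm, as the interface text tells. Its arguments: {"type":"object","properties":{"deltas":{"type":"array"},"fingers":{"type":"number"},"squeeze":{"type":"number"}},"required":["deltas"]}

```bash
mkdir -p pics; ls; cat > h.py <<'E'
import numpy as np, cv2
from bench import robot
def cap(n,fn=None):
    cal=robot.calibration(n); im,d=robot.capture(n)
    if fn: cv2.imwrite('pics/'+fn,im[:,:,::-1]); np.savez('pics/'+fn+'.npz',im=im,d=d,K=cal['camera_matrix'],k1=cal['k1'],R=cal['R'],t=cal['t'])
    return im,d,cal
def ray(cal,u,v):
    K=np.array(cal['camera_matrix']); k1=float(cal['k1'])
    x=(u-K[0,2])/K[0,0]; y=(v-K[1,2])/K[1,1]
    x0,y0=x,y
    for _ in range(20):
        r2=x0*x0+y0*y0; f=1+k1*r2; x0,y0=x/f,y/f
    return np.array([x0,y0,1.])
def pix2z(cal,u,v,z):
    R=np.array(cal['R']);t=np.array(cal['t']).ravel()
    d=R.T@ray(cal,u,v); c=-R.T@t
    return c+d*(z-c[2])/d[2]
def pixd(cal,d,u,v):
    R=np.array(cal['R']);t=np.array(cal['t']).ravel()
    z=float(d[int(round(v)),int(round(u))])
    return R.T@(ray(cal,u,v)*z-t)
def proj(cal,X):
    R=np.array(cal['R']);t=np.array(cal['t']).ravel();K=np.array(cal['camera_matrix'])
    c=R@np.array(X)+t; x,y=c[0]/c[2],c[1]/c[2]; f=1+float(cal['k1'])*(x*x+y*y)
    return np.array([K[0,0]*x*f+K[0,2],K[1,1]*y*f+K[1,2]])
def load(fn):
    z=np.load('pics/'+fn+'.npz'); return z['im'],z['d'],dict(camera_matrix=z['K'],k1=z['k1'],R=z['R'],t=z['t'])
def crop(fn,u0,v0,u1,v1,s,out):
    im=cv2.imread('pics/'+fn)[v0:v1,u0:u1]; cv2.imwrite('pics/'+out,cv2.resize(im,None,fx=s,fy=s,interpolation=cv2.INTER_CUBIC))
E
python3 - <<'E'
from h import *
for n in ['scene','side','wrist']:
    im,d,c=cap(n,n+'0.png'); print(n,np.array(c['camera_matrix']).round(1).tolist(),c['k1'],(-np.array(c['R']).T@np.array(c['t']).ravel()).round(3))
print(robot.get_state())
E
```

```text
pics
scene [[395.9, 0.0, 329.2], [0.0, 395.9, 196.1], [0.0, 0.0, 1.0]] -0.009446633011246397 [ 1.198 -0.637  0.705]
side [[462.2, 0.0, 311.5], [0.0, 462.2, 201.7], [0.0, 0.0, 1.0]] -0.06696745535286368 [0.067 1.087 0.944]
wrist [[303.1, 0.0, 318.4], [0.0, 303.1, 199.3], [0.0, 0.0, 1.0]] -0.05582361505491309 [ 0.247 -0.498  0.384]
{'time_s': 0.15, 'joint_pos': array([-1.36809738e+00,  8.78047635e-02,  1.37187218e+00, -1.01891713e-06,
        1.68356926e+00, -1.03067197e-01]), 'joint_velocities': array([ 0.00082912, -0.00241685, -0.00453119,  0.00181696,  0.00316881,
        0.00058987]), 'effort': array([ 1.00283654e-03, -3.40642154e+01, -3.02793682e+01,  7.18197646e-02,
        3.05094291e-02, -1.09123921e-04]), 'ee_pos': array([ 0.1654947 , -0.52409161,  0.20458007]), 'ee_rot': array([-3.14142354e+00,  1.64487983e-03, -1.26503015e+00]), 'ft_force': array([ 0.44956305,  1.0229407 , -0.45561526]), 'torque': array([ 0.02090793, -0.05194198, -0.03257554]), 'grip_width': 0.09399427849283369}
```

View pics/scene0.png

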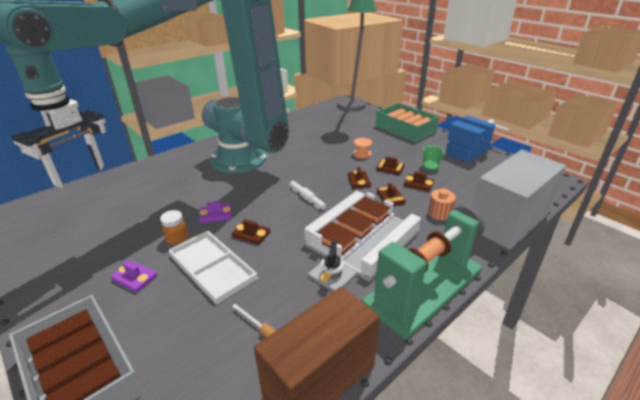

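View pics/side0.png

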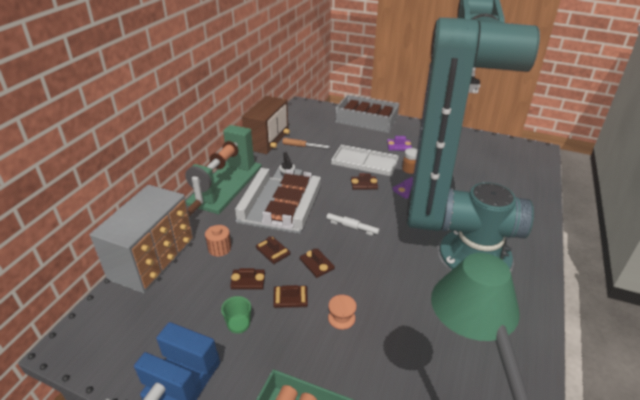

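View pics/wrist0.png

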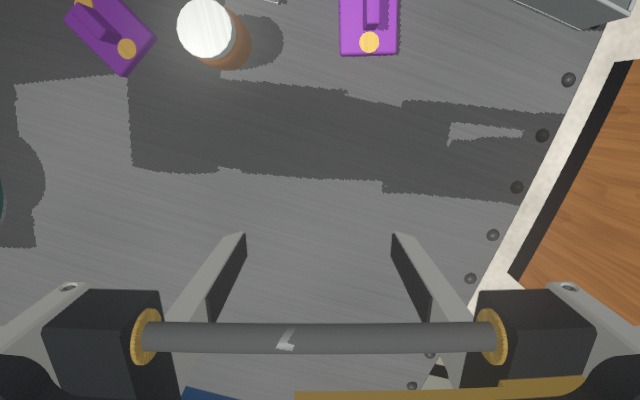

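```bash
python3 - <<'E'
from h import *
crop('side0.png',200,140,440,330,3.3,'c1.png')
crop('scene0.png',280,130,480,290,4,'c2.png')
crop('scene0.png',100,180,300,340,4,'c3.png')
E
```

```text
(no output)
```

View pics/c1.png

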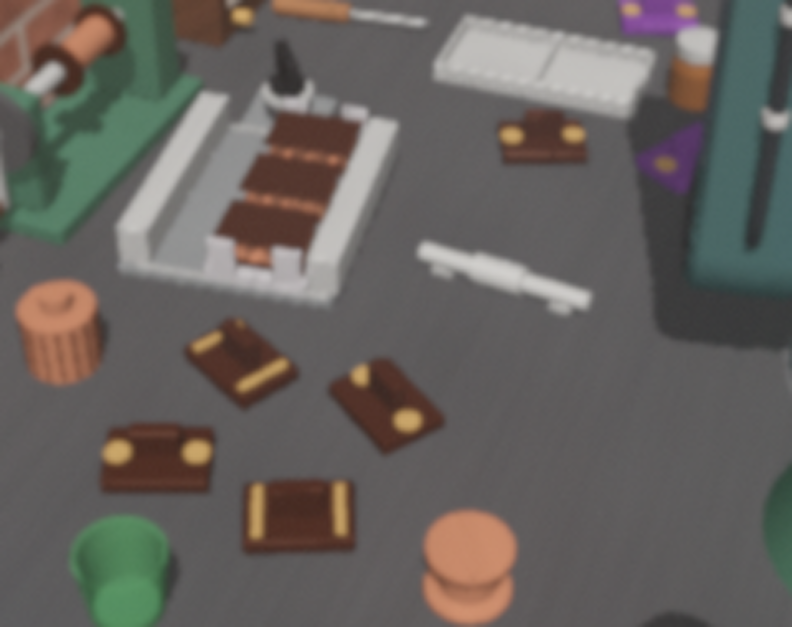

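View pics/c2.png

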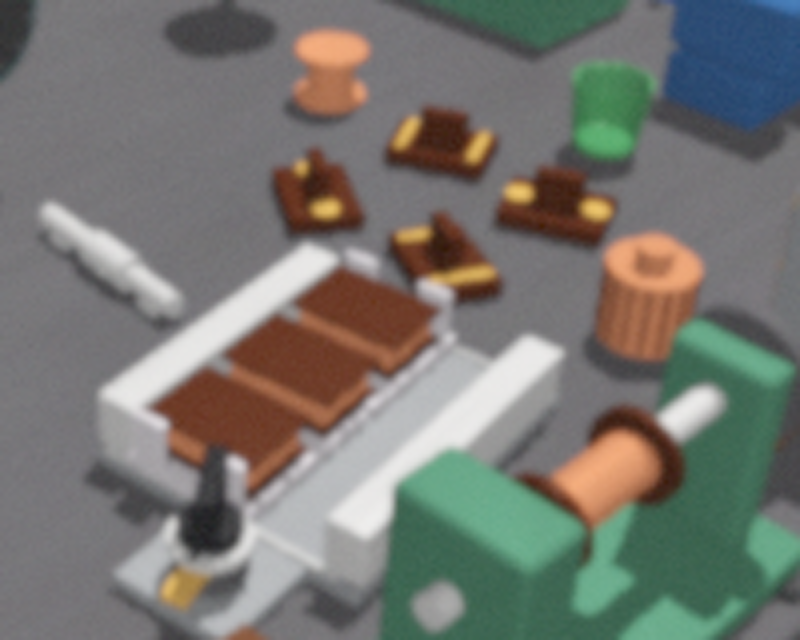

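View pics/c3.png

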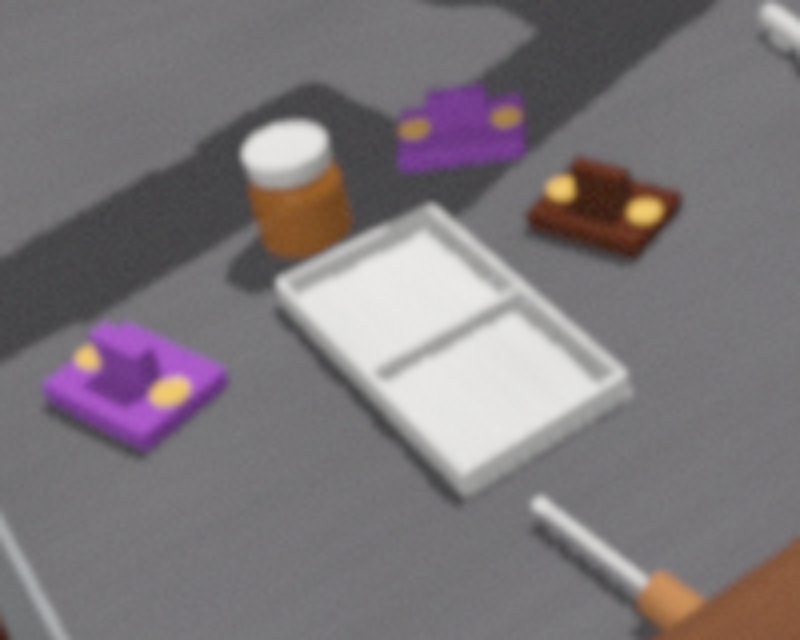

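```bash
cat >> h.py <<'E'
def cloud(fn):
    im,d,c=load(fn); v,u=np.nonzero(d>0.05); K=c['camera_matrix'];k1=float(c['k1'])
    x=(u-K[0,2])/K[0,0];y=(v-K[1,2])/K[1,1];a,b=x.copy(),y.copy()
    for _ in range(10):
        f=1+k1*(a*a+b*b);a,b=x/f,y/f
    z=d[v,u];P=np.stack([a*z,b*z,z],1)-c['t'].ravel();P=P@c['R']
    return P,im[v,u]
def ortho(fns,x0,x1,y0,y1,s,out,zmax=0.15):
    W=int((y1-y0)*s);H=int((x1-x0)*s);O=np.zeros((H,W,3),np.uint8);Z=np.full((H,W),-9.)
    for fn in fns:
        P,C=cloud(fn);m=(P[:,2]<zmax)&(P[:,2]>-.03);P=P[m];C=C[m]
        r=((x1-P[:,0])*s).astype(int);q=((y1-P[:,1])*s).astype(int)
        ok=(r>=0)&(r<H)&(q>=0)&(q<W)
        o=np.argsort(P[ok,2]);r,q=r[ok][o],q[ok][o]
        for i in (0,1):
            for j in (0,1):
                rr=np.minimum(r+i,H-1);qq=np.minimum(q+j,W-1);O[rr,qq]=C[ok][o];Z[rr,qq]=P[ok][o][:,2]
    cv2.imwrite('pics/'+out,O[:,:,::-1]);return O,Z
E
python3 - <<'E'
from h import *
for n in ['scene','side']:
    P,C=cloud(n+'0.png'); m=(P[:,0]>.15)&(P[:,0]<.8)&(abs(P[:,1])<.5)&(abs(P[:,2])<.02); print(n,np.median(P[m,2]),P[m,2].std())
O,Z=ortho(['scene0.png','side0.png'],0.1,0.85,-.55,.55,700,'o.png')
E
```

```text
scene -0.0012048087036484938 0.005449531981029769
side -0.00030476713329386906 0.00536427071650127
```

View pics/o.png

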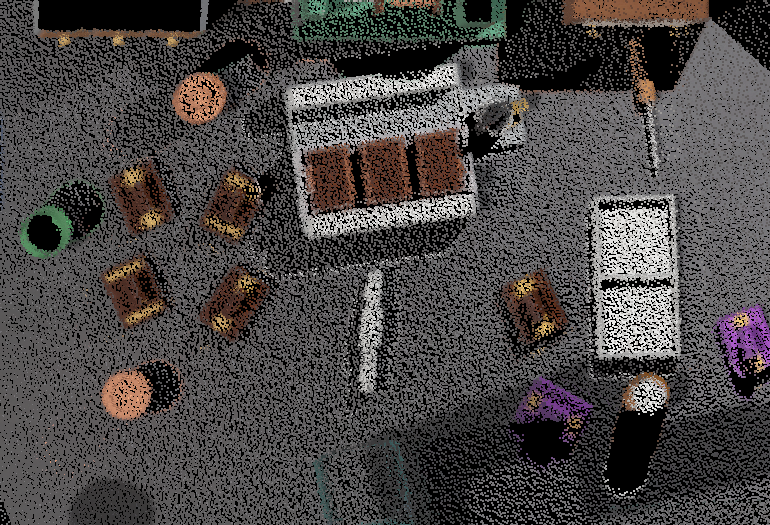

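```bash
cat >> h.py <<'E'
def mv(x,y,z,yaw=None):
    s=robot.get_state(); p=s['ee_pos']; r=s['ee_rot']
    from scipy.spatial.transform import Rotation as Ro
    T=Ro.from_euler('xyz',r).as_matrix()
    d=T.T@(np.array([x,y,z])-p)*1000
    cy=np.arctan2(T[1,0],T[0,0]); out=[]
    if yaw is not None:
        for k in (-1,0,1):
            dy=(yaw-cy+k*np.pi+np.pi*2)%(2*np.pi)
            dy=dy-2*np.pi if dy>np.pi else dy
            out.append(round(-dy,3))
    q6=s['joint_pos'][5]
    print('t',round(s['time_s'],2),'pos',p.round(4),'yaw',round(cy,3),'q1',round(s['joint_pos'][0],3),'q6',round(q6,3),'F',s['ft_force'].round(1),'w',round(s['grip_width'],4))
    print('delta mm',d.round(1),'spin opts (mod pi)',sorted(set(out),key=abs)[:2])
E
python3 -c "
from h import *
mv(.42,.05,.40,-1.5708)"
```

```text
t 0.15 pos [ 0.1655 -0.5241  0.2046] yaw -1.265 q1 -1.368 q6 -0.103 F [ 0.4  1.  -0.5] w 0.094
delta mm [-471.2 -415.5 -194.6] spin opts (mod pi) [np.float64(0.306), np.float64(-2.836)]
```

>>> drive_tool(
  deltas=[
    [[-80, -70, -100, 0.05], [-471, -415, -195, 0.306], [-471, -415, -195, 0.306], [-471, -415, -195, 0.306], [-471, -415, -195, 0.306], [-471, -415, -195, 0.306], [-471, -415, -195, 0.306], [-471, -415, -195, 0.306], [-471, -415, -195, 0.306], [-471, -415, -195, 0.306], [-471, -415, -195, 0.306], [-471, -415, -195, 0.306], [-471, -415, -195, 0.306]],
  ],
  fingers=-1,
)

```text
time_s: 1.78
ee_pos: [0.4192, 0.0493, 0.4]
ee_rot: [3.14, 0.001, -1.571]
ft_force: [-0.2, -0.7, -0.2]
grip_width: 0.0003
```

```bash
python3 - <<'E'
from h import *
cap('wrist','w1.png'); cap('scene','s1.png'); cap('side','d1.png')
ortho(['w1.png'],0.15,0.85,-.55,.5,740,'o1.png')
P,C=cloud('w1.png'); m=(P[:,0]>.15)&(P[:,0]<.8)&(abs(P[:,1])<.5)&(abs(P[:,2])<.02); print(np.median(P[m,2]))
E
```

```text
0.0003192760241335693
```

View pics/w1.png

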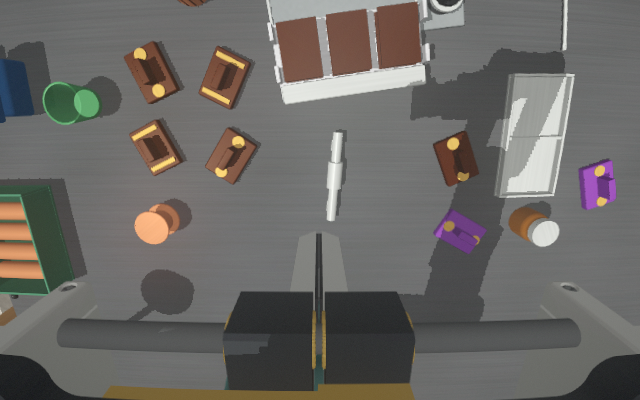

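View pics/o1.png

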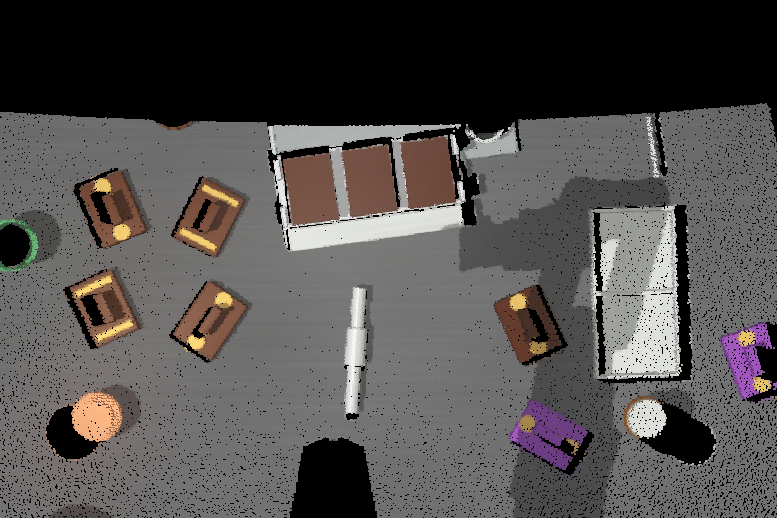

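```bash
cat >> h.py <<'E'
def rect(P,m):
    pts=(P[m][:,:2]*1000).astype(np.float32)
    # drop isolated
    (c,(w,h),a)=cv2.minAreaRect(pts); a=np.radians(a)
    if w<h: w,h=h,w; a+=np.pi/2
    a=(a+np.pi/2)%np.pi-np.pi/2
    return np.array(c)/1000,w,h,a,len(pts)
def fitbox(fn,x,y,z0,z1,rad=.065,brown=True):
    from scipy.spatial import cKDTree
    P,C=cloud(fn);m=(np.hypot(P[:,0]-x,P[:,1]-y)<rad)&(P[:,2]>z0)&(P[:,2]<z1)
    if brown:
        Ci=C.astype(int); m&=(Ci[:,0]>Ci[:,2]+18)
    Q=P[m]
    if len(Q)<20: return None
    t=cKDTree(Q[:,:2]);n=np.array([len(k) for k in t.query_ball_point(Q[:,:2],.006)]);Q=Q[n>=max(4,0.3*np.median(n))]
    c,w,h,a,k=rect(Q,np.ones(len(Q),bool))
    return c.round(4),round(w,1),round(h,1),round(a,3),k,round(np.median(Q[:,2]),4)
E
python3 - <<'E'
from h import *
X=lambda c,r:(.85-r/740,.5-c/740)
for n,(c,r) in dict(P1=(110,208),R1=(208,217),R2=(102,308),P2=(210,320),P3=(530,325)).items():
    print(n,fitbox('w1.png',*X(c,r),.006,.024))
for n,(c,r) in dict(k1=(312,190),k2=(370,181),k3=(428,173)).items():
    print(n,fitbox('w1.png',*X(c,r),.048,.060,.055))
P,C=cloud('w1.png')
for n,(c,r) in dict(n1=(640,250),n2=(640,336)).items():
    x,y=X(c,r)
    print(n,x,y)
x,y=X(640,292); m=(abs(P[:,0]-x)<.14)&(abs(P[:,1]-y)<.085)&(P[:,2]>.008)&(P[:,2]<.03); print('tray',rect(P,m))
m=(abs(P[:,0]-.585)<.06)&(abs(P[:,1]+0.0)<.15)&(P[:,2]>.047)&(P[:,2]<.060)&(C.min(1)>150)
print('bar',rect(P,m))
O,Z=ortho(['scene0.png','side0.png'],0.6,0.85,-.3,.1,1500,'o2.png',.3)
np.savez('pics/o2.npz',Z=Z)
for xx in (.76,.78,.8,.82): print(xx,[round(float(Z[int((.85-xx)*1500)-3:int((.85-xx)*1500)+3,int((.1-yy)*1500)-3:int((.1-yy)*1500)+3].max()),3) for yy in np.arange(.09,-.3,-.04)])
E
```

```text
P1 (array([0.5681, 0.3484]), 90.1, 66.0, np.float64(0.397), 1589, np.float64(0.0157))
R1 (array([0.5567, 0.2175]), 90.0, 64.4, np.float64(-0.468), 1661, np.float64(0.0159))
R2 (array([0.4343, 0.3591]), 89.4, 65.5, np.float64(0.443), 1321, np.float64(0.0157))
P2 (array([0.4181, 0.2164]), 90.7, 63.8, np.float64(-0.594), 1400, np.float64(0.0159))
P3 (array([ 0.4132, -0.2116]), 89.9, 62.5, np.float64(0.427), 1289, np.float64(0.0163))
k1 (array([0.5968, 0.0682]), 90.3, 88.6, np.float64(0.134), 2519, np.float64(0.0539))
k2 (array([6.068e-01, 3.000e-04]), 109.3, 89.9, np.float64(-1.432), 2614, np.float64(0.054))
k3 (array([ 0.6164, -0.0665]), 90.6, 86.5, np.float64(0.15), 2531, np.float64(0.0541))
n1 0.5121621621621621 -0.3648648648648649
n2 0.3959459459459459 -0.3648648648648649
tray (array([ 0.44282849, -0.35811322]), 255.9514923095703, 119.37059783935547, np.float64(0.03858254213133372), 2153)
bar (array([5.82271057e-01, 3.21166992e-04]), 254.10377502441406, 113.39373779296875, np.float64(-1.5235103952900482), 2634)
0.76 [0.004, -9.0, -9.0, -9.0, -9.0, -0.002, -0.003, -0.002, -9.0, 0.001]
0.78 [-0.0, -0.001, 0.005, -9.0, -9.0, -0.002, -0.001, -9.0, -9.0, 0.0]
0.8 [0.019, 0.017, 0.019, 0.02, -9.0, 0.021, 0.02, -0.001, 0.002, 0.001]
0.82 [0.019, -9.0, 0.018, 0.021, -9.0, 0.168, 0.169, -9.0, 0.001, 0.149]
```

View pics/o2.png

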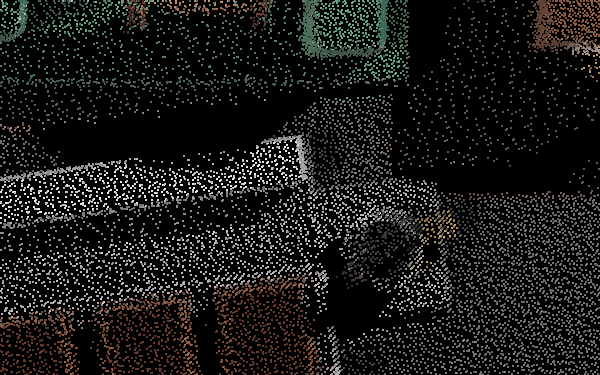

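```bash
cat >> h.py <<'E'
def coilfit(fn):
    """brown points z~.054: fit carriage rectangle: rotate search for tightest 90 x 224 box"""
    P,C=cloud(fn);Ci=C.astype(int)
    m=(abs(P[:,0]-.64)<.13)&(abs(P[:,1])<.16)&(P[:,2]>.050)&(P[:,2]<.058)&(Ci[:,0]>Ci[:,2]+25)&(Ci.max(1)<170)
    Q=P[m]
    from scipy.spatial import cKDTree
    t=cKDTree(Q[:,:2]);n=np.array([len(k) for k in t.query_ball_point(Q[:,:2],.005)]);Q=Q[n>=.4*np.median(n)]
    c,w,h,a,k=rect(Q,np.ones(len(Q),bool))
    yaw=a-np.pi/2 if a>0 else a+np.pi/2
    return c,w,h,yaw,k,Q[:,2].mean()
E
python3 - <<'E'
from h import *
print(coilfit('w1.png'))
P,C=cloud('w1.png')
a=.145
for _ in range(3):
    e=np.array([np.cos(a),np.sin(a)]);f=np.array([-e[1],e[0]])
    m=(P[:,2]>.049)&(P[:,2]<.059)&(C.min(1)>120)&(abs(P[:,1])<.15)&(P[:,0]>.5)&(P[:,0]<.66)
    Q=P[m][:,:2];u=Q@e;v=Q@f
    L=[]
    for b in np.arange(-.05,.15,.01):
        k=(v>b)&(v<b+.01)
        if k.sum()>5:L.append((b+.005,np.sort(u[k])[1]))
    L=np.array(L); 
    p=np.polyfit(L[3:-3,0],L[3:-3,1],1); a-=np.arctan(p[0])
    print(a,p,v.min(),v.max(),(L[:,1]*1000).round(1))
E
```

```text
(array([0.60666321, 0.00140348]), 223.4052734375, 90.625732421875, np.float64(0.14071530672927945), 7181, np.float64(0.053979117718125864))
0.14394437693534307 [0.00105562 0.52170146] -0.21112439579262884 0.038451395155420176 [521.9 521.8 521.9 521.7 521.6 521.7 521.8 521.7 524. ]
0.14404370421361307 [-9.93272786e-05  5.21703294e-01] -0.210462950439902 0.039060393671966925 [522.  521.8 521.9 521.7 521.6 521.7 521.8 521.7 524. ]
0.1440343581095576 [9.34610406e-06 5.21703147e-01] -0.21052519816111284 0.03900309270915893 [522.  521.8 521.9 521.7 521.6 521.7 521.8 521.7 524. ]
```

```bash
python3 -c "
from h import *
mv(.4989,-.0141,.12,-1.428)"
```

```text
t 1.93 pos [0.4191 0.0486 0.4002] yaw -1.573 q1 -0.02 q6 1.554 F [-0.5 -0.3  0.4] w 0.0004
delta mm [ 62.9 -80.2 280. ] spin opts (mod pi) [np.float64(-0.145), np.float64(2.996)]
```

>>> drive_tool(
  deltas=[
    [[63, -80, 60, -0.145], [63, -80, 120, -0.145], [63, -80, 180, -0.145], [63, -80, 240, -0.145], [63, -80, 300, -0.145], [63, -80, 340, -0.145], [63, -80, 360, -0.145], [63, -80, 372, -0.145], [63, -80, 372, -0.145]],
  ],
)

```text
time_s: 3.05
ee_pos: [0.4985, -0.0147, 0.0281]
ee_rot: [3.141, 0.002, -1.429]
ft_force: [-0.1, 0.3, -0.1]
grip_width: 0.0003
```

```bash
python3 -c "
from h import *
mv(.4989,-.0141,.028,-1.428)"
```

```text
t 3.05 pos [ 0.4985 -0.0147  0.0281] yaw -1.429 q1 -0.144 q6 1.285 F [-0.1  0.3 -0.1] w 0.0003
delta mm [-0.6 -0.5  0.1] spin opts (mod pi) [np.float64(-0.001), np.float64(3.14)]
```

>>> drive_tool(
  deltas=[
    [[0, -8, 0, 0], [0, -16, 0, 0], [0, -20, 0, 0], [0, -24, 0, 0], [0, -28, 0, 0], [0, -32, 0, 0], [0, -37, 0, 0], [0, -42, 0, 0], [0, -47, 0, 0], [0, -52, 0, 0], [0, -57, 0, 0], [0, -62, 0, 0], [0, -66, 0, 0], [0, -68, 0, 0]],
  ],
)

```text
time_s: 4.8
ee_pos: [0.5661, -0.005, 0.028]
ee_rot: [3.141, 0.002, -1.429]
ft_force: [-3.4, -0.1, 1.8]
grip_width: 0.0004
```

```bash
python3 -c "
from h import *
mv(.4989,-.0141,.028,-1.428)
cap('wrist','w2.png'); print(coilfit('w2.png'))"
```

```text
t 4.8 pos [ 0.5661 -0.005   0.028 ] yaw -1.429 q1 -0.11 q6 1.319 F [-3.4 -0.1  1.8] w 0.0004
delta mm [-0.5 67.8  0.1] spin opts (mod pi) [np.float64(-0.001), np.float64(3.14)]
(array([0.65577191, 0.0087592 ]), 224.59530639648438, 89.77777099609375, np.float64(0.14269553344732167), 71235, np.float64(0.053958935449650934))
```

View pics/w2.png

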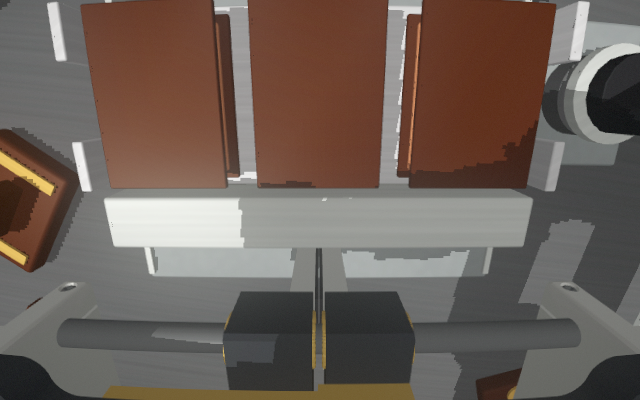

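>>> drive_tool(
  deltas=[
    [[0, -2, 0, 0], [0, -4, 0, 0], [0, -6, 0, 0], [0, -8, 0, 0]],
  ],
)

```text
time_s: 5.35
ee_pos: [0.5714, -0.0043, 0.028]
ee_rot: [3.134, 0.002, -1.429]
ft_force: [-13.5, -2.2, 9.0]
grip_width: 0.0005
```

>>> drive_tool(
  deltas=[
    [[0, -1.5, 0, 0], [0, -3, 0, 0], [0, -3, 0, 0]],
  ],
)

```text
time_s: 5.72
ee_pos: [0.5712, -0.0043, 0.028]
ee_rot: [3.126, 0.002, -1.429]
ft_force: [-11.3, -1.1, 8.2]
grip_width: 0.0003
```

```bash
python3 -c "
from h import *
mv(.4989,-.0141,.028,-1.428)
cap('wrist','w3.png'); print(coilfit('w3.png'))"
```

```text
t 5.72 pos [ 0.5712 -0.0043  0.028 ] yaw -1.429 q1 -0.106 q6 1.324 F [-11.3  -1.1   8.2] w 0.0003
delta mm [-0.5 72.9  1.1] spin opts (mod pi) [np.float64(-0.001), np.float64(3.14)]
(array([0.66098804, 0.0096641 ]), 224.43289184570312, 90.10467529296875, np.float64(0.1405005727216353), 72188, np.float64(0.05396404363198913))
```

```bash
python3 -c "
from h import *
mv(.58,-.16,.25,-1.428)"
```

```text
t 5.78 pos [ 0.5712 -0.0043  0.028 ] yaw -1.429 q1 -0.106 q6 1.324 F [-11.1  -2.    8.1] w 0.0002
delta mm [ 155.    16.6 -222. ] spin opts (mod pi) [np.float64(-0.001), np.float64(3.14)]
```

>>> drive_tool(
  deltas=[
    [[0, 8, 0, 0], [0, 20, 0, 0], [0, 20, -50, 0], [20, 20, -100, 0], [60, 20, -150, 0], [120, 17, -200, 0], [155, 17, -222, 0], [155, 17, -222, 0], [155, 17, -222, 0]],
  ],
  fingers=-0.2,
)

```text
time_s: 6.9
ee_pos: [0.5793, -0.1596, 0.249]
ee_rot: [3.126, 0.003, -1.429]
ft_force: [-0.6, 0.4, -0.0]
grip_width: 0.038
```

```bash
python3 -c "
from h import *
cap('wrist','w4.png'); print(coilfit('w4.png')); mv(.58,-.16,.25,-1.428)
ortho(['w4.png'],.6,.8,-.25,0,3000,'o4.png',.2)"
```

```text
(array([0.66086951, 0.00944614]), 223.8389434814453, 89.1244888305664, np.float64(0.14215566076009223), 12325, np.float64(0.053769510769319885))
t 6.95 pos [ 0.579  -0.159   0.2485] yaw -1.428 q1 -0.36 q6 1.068 F [ 0.6  0.5 -0.3] w 0.0374
delta mm [ 1.1 -0.8 -1.5] spin opts (mod pi) [np.float64(-0.0), np.float64(3.141)]
```

View pics/w4.png

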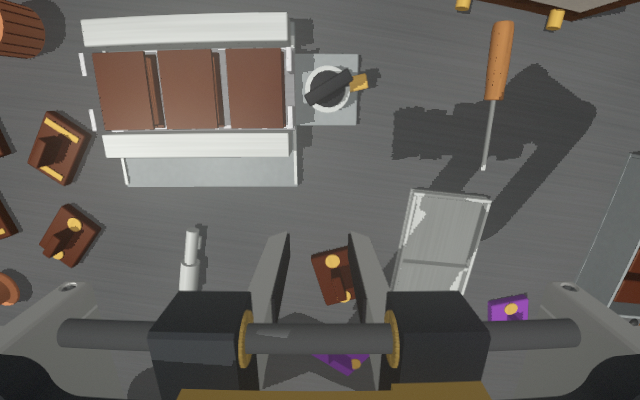

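View pics/o4.png

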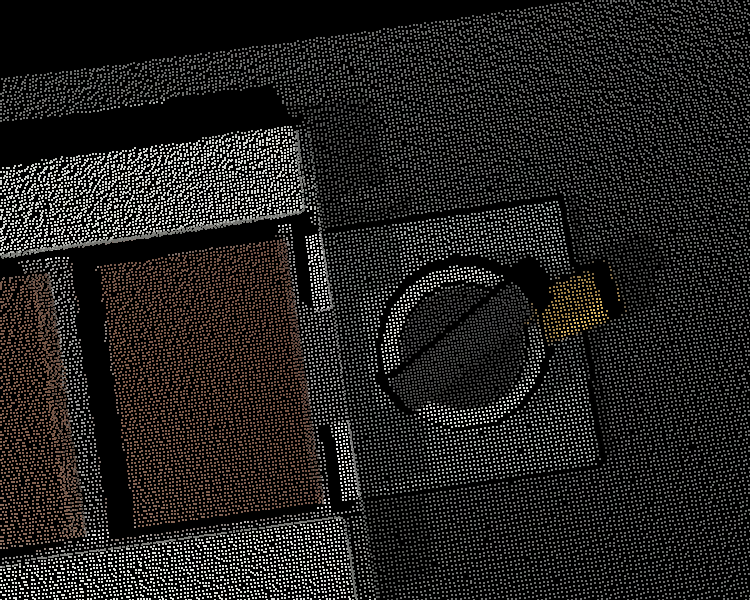

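```bash
python3 - <<'E'
from h import *
P,C=cloud('w4.png')
m=(np.hypot(P[:,0]-.685,P[:,1]+.155)<.05)&(P[:,2]>.083)&(P[:,2]<.095); print('wing',rect(P,m),np.median(P[m,2]))
m=(np.hypot(P[:,0]-.685,P[:,1]+.155)<.05)&(P[:,2]>.045)&(P[:,2]<.058)
Q=P[m][:,:2].astype(np.float32);print('disc',cv2.minEnclosingCircle(Q*1000),len(Q),np.median(P[m,2]))
h=np.histogram(P[np.hypot(P[:,0]-.685,P[:,1]+.155)<.04][:,2],bins=np.arange(0,.1,.004));print(h[0])
m=(np.hypot(P[:,0]-.66,P[:,1]+.192)<.05)&(C[:,0].astype(int)>C[:,2].astype(int)+40)&(P[:,2]<.06)&(P[:,1]<-.14);print('nose',P[m].mean(0))
E
```

```text
wing (array([ 0.68425549, -0.1543613 ]), 54.12905502319336, 14.388138771057129, np.float64(-0.8981964179467816), 703) 0.08983503873853643
disc ((683.1981201171875, -141.4503936767578), 38.72959518432617) 575 0.0539109078019326
[  0   0 662 598   0   0   0   3 142   5 481   5   6 543   1   3   2   0
   0   1   2  18 680   4]
nose [ 0.69766687 -0.19127337  0.03322026]
```

```bash
python3 -c "
from h import *
mv(.6843,-.1544,.15,.673)"
```

```text
t 6.95 pos [ 0.579  -0.159   0.2485] yaw -1.428 q1 -0.36 q6 1.068 F [ 0.6  0.5 -0.3] w 0.0374
delta mm [  10.7 -106.5   96.7] spin opts (mod pi) [np.float64(1.04), np.float64(-2.101)]
```

>>> drive_tool(
  deltas=[
    [[0, -10, 10, -0.17], [2, -30, 20, -0.35], [5, -60, 40, -0.52], [10, -90, 60, -0.7], [10.7, -106.5, 90, -0.88], [10.7, -106.5, 96.7, -1.05], [10.7, -106.5, 96.7, -1.23], [10.7, -106.5, 96.7, -1.4], [10.7, -106.5, 96.7, -1.58], [10.7, -106.5, 96.7, -1.75], [10.7, -106.5, 96.7, -1.93], [10.7, -106.5, 96.7, -2.101], [10.7, -106.5, 96.7, -2.101], [10.7, -106.5, 96.7, -2.101]],
  ],
)

```text
time_s: 8.7
ee_pos: [0.684, -0.1532, 0.1492]
ee_rot: [-3.129, 0.013, 0.672]
ft_force: [0.0, -0.5, 0.3]
grip_width: 0.0376
```

```bash
python3 -c "
from h import *
cap('wrist','w5.png');mv(.6843,-.1544,.06,.673)"
```

```text
t 8.75 pos [ 0.6841 -0.1535  0.1494] yaw 0.672 q1 -0.3 q6 -0.972 F [-0.1  0.7 -0.2] w 0.0376
delta mm [ 0.8  2.  89.4] spin opts (mod pi) [np.float64(-0.001), np.float64(3.14)]
```

View pics/w5.png

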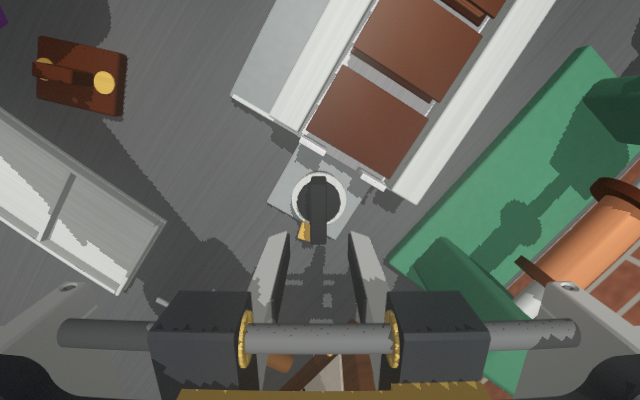

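```bash
python3 - <<'E'
from h import *
P,C=cloud('w5.png')
m=(np.hypot(P[:,0]-.684,P[:,1]+.154)<.04)&(P[:,2]>.083)&(P[:,2]<.095); c=rect(P,m);print('wing',c)
mv(c[0][0],c[0][1],.06,.673)
E
```

```text
wing (array([ 0.68404565, -0.1535672 ]), 53.24909210205078, 13.849955558776855, np.float64(-0.8922199515655076), 1042)
t 8.75 pos [ 0.6841 -0.1535  0.1494] yaw 0.672 q1 -0.3 q6 -0.972 F [-0.1  0.7 -0.2] w 0.0376
delta mm [ 1.1  1.2 89.4] spin opts (mod pi) [np.float64(-0.001), np.float64(3.14)]
```

>>> drive_tool(
  deltas=[
    [[1, 1, 30, 0], [1, 1, 60, 0], [1, 1.2, 78, 0], [1, 1.2, 88, 0], [1, 1.2, 89, 0], [1, 1.2, 89, 0]],
  ],
)

```text
time_s: 9.5
ee_pos: [0.6848, -0.1539, 0.0618]
ee_rot: [-3.131, 0.012, 0.672]
ft_force: [0.5, 0.7, -1.1]
grip_width: 0.0376
```

>>> drive_tool(
  deltas=[
    [[0, 0, 0, 0], [0, 0, 0, 0], [0, 0, 0, 0], [0, 0, 0, 0]],
  ],
  fingers=-1,
  squeeze=40,
)

```text
time_s: 10.0
ee_pos: [0.6842, -0.1549, 0.0626]
ee_rot: [-3.132, 0.013, 0.671]
ft_force: [-3.9, -3.1, 4.6]
grip_width: 0.0137
```

```bash
python3 -c "
from h import *
mv(.6843,-.1544,.06,.673);print(robot.get_state()['torque'])"
```

```text
t 10.0 pos [ 0.6842 -0.1549  0.0626] yaw 0.671 q1 -0.301 q6 -0.971 F [-3.9 -3.1  4.6] w 0.0137
delta mm [ 0.5 -0.3  2.6] spin opts (mod pi) [np.float64(-0.002), np.float64(3.14)]
[-0.33490201  0.53716062  0.13450481]
```

>>> drive_tool(
  deltas=[
    [[0, 0, 0, 0.1], [0, 0, 0, 0.22], [0, 0, 0, 0.34], [0, 0, 0, 0.46], [0, 0, 0, 0.58], [0, 0, 0, 0.7], [0, 0, 0, 0.82], [0, 0, 0, 0.94], [0, 0, 0, 1.06], [0, 0, 0, 1.18], [0, 0, 0, 1.3], [0, 0, 0, 1.42], [0, 0, 0, 1.54], [0, 0, 0, 1.66], [0, 0, 0, 1.78], [0, 0, 0, 1.9], [0, 0, 0, 2.02], [0, 0, 0, 2.1], [0, 0, 0, 2.1]],
  ],
)

```text
time_s: 12.38
ee_pos: [0.6834, -0.1546, 0.0627]
ee_rot: [3.123, 0.003, -1.428]
ft_force: [-5.8, -0.1, 2.4]
grip_width: 0.0136
```

```bash
python3 -c "
from h import *
mv(.6843,-.1544,.06,.673);print(robot.get_state()['torque']);cap('wrist','w6.png');cap('side','d6.png');cap('scene','s6.png');crop('s6.png',290,220,410,310,6,'c6.png')"
```

```text
t 12.38 pos [ 0.6834 -0.1546  0.0627] yaw -1.428 q1 -0.301 q6 1.128 F [-5.8 -0.1  2.4] w 0.0136
delta mm [-0.1 -1.   2.6] spin opts (mod pi) [np.float64(1.04), np.float64(-2.101)]
[ 0.02499781  0.65782405 -0.06487423]
```

View pics/w6.png

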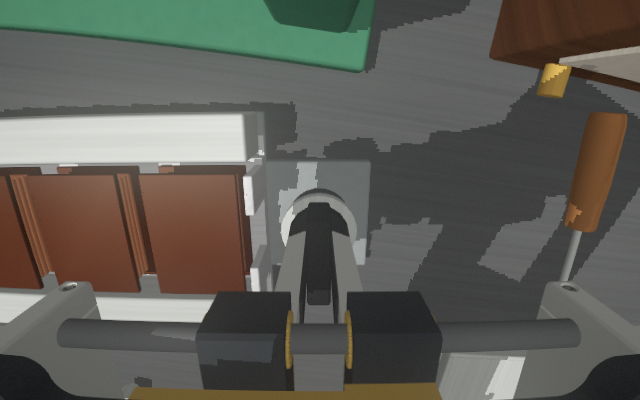

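View pics/c6.png

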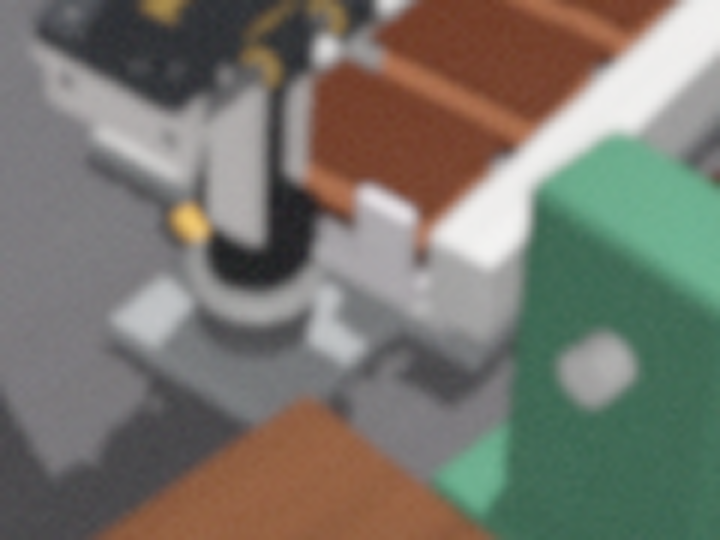

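>>> drive_tool(
  deltas=[
    [[0, 0, 0, 0], [0, 0, 0, 0], [0, 0, 0, 0], [0, 0, -20, 0], [0, 0, -45, 0], [0, 0, -50, -0.18]],
  ],
  fingers=-0.2,
)

```text
time_s: 13.28
ee_pos: [0.6863, -0.1552, 0.1176]
ee_rot: [3.13, 0.002, -1.243]
ft_force: [-0.1, -0.1, 0.6]
grip_width: 0.0378
```

>>> drive_tool(
  deltas=[
    [[0, 0, 0, -0.18], [0, 0, 0, -0.36], [0, 0, 0, -0.54], [0, 0, 0, -0.72], [0, 0, 0, -0.9], [0, 0, 0, -1.08], [0, 0, 0, -1.26], [0, 0, 0, -1.44], [0, 0, 0, -1.62], [0, 0, 0, -1.8], [0, 0, 0, -1.98], [0, 0, 0, -2.16], [0, 0, 0, -2.34], [0, 0, 0, -2.52], [0, 0, 0, -2.7], [0, 0, 0, -2.88], [0, 0, 0, -2.94], [0, 0, 0, -2.96], [0, 0, 0, -2.96]],
  ],
)

```text
time_s: 15.65
ee_pos: [0.6867, -0.1553, 0.1186]
ee_rot: [-3.131, 0.001, 1.717]
ft_force: [-0.3, -0.2, 0.1]
grip_width: 0.0374
```

```bash
python3 - <<'E'
from h import *
cap('wrist','w7.png')
P,C=cloud('w7.png')
m=(np.hypot(P[:,0]-.684,P[:,1]+.154)<.04)&(P[:,2]>.083)&(P[:,2]<.095); c=rect(P,m);print('wing',c)
mv(.6842,-.154,.062,c[3]+np.pi/2)
E
```

```text
wing (array([ 0.68393329, -0.15375554]), 53.510284423828125, 13.82120132446289, np.float64(0.14632898399105776), 1319)
t 15.7 pos [ 0.6866 -0.1553  0.1183] yaw 1.717 q1 -0.3 q6 -2.017 F [-0.4 -0.5 -0.2] w 0.0376
delta mm [ 1.6 -1.6 56.4] spin opts (mod pi) [np.float64(-0.001), np.float64(3.141)]
```

>>> drive_tool(
  deltas=[
    [[1.6, -1.6, 20, 0], [1.6, -1.6, 45, 0], [1.6, -1.6, 56, 0], [1.6, -1.6, 56, 0], [1.6, -1.6, 56, 0]],
  ],
)

```text
time_s: 16.32
ee_pos: [0.6849, -0.1542, 0.0637]
ee_rot: [-3.133, 0.001, 1.716]
ft_force: [0.1, 0.2, 0.3]
grip_width: 0.0376
```

>>> drive_tool(
  deltas=[
    [[0, 0, 0, 0], [0, 0, 0, 0], [0, 0, 0, 0], [0, 0, 0, 0]],
  ],
  fingers=-1,
)

```text
time_s: 16.82
ee_pos: [0.6852, -0.1543, 0.0643]
ee_rot: [-3.134, 0.002, 1.716]
ft_force: [0.3, 0.6, 1.5]
grip_width: 0.0138
```

>>> drive_tool(
  deltas=[
    [[0, 0, 0, 0.1], [0, 0, 0, 0.2], [0, 0, 0, 0.3], [0, 0, 0, 0.4], [0, 0, 0, 0.5], [0, 0, 0, 0.6], [0, 0, 0, 0.7], [0, 0, 0, 0.8], [0, 0, 0, 0.9], [0, 0, 0, 1.0], [0, 0, 0, 1.0]],
  ],
)

```text
time_s: 18.2
ee_pos: [0.6847, -0.1557, 0.0643]
ee_rot: [-3.14, 0.009, 0.717]
ft_force: [-1.7, -3.8, -0.2]
grip_width: 0.0138
```

```bash
python3 -c "
from h import *
mv(.6843,-.1544,.06,.673);print(robot.get_state()['torque'],robot.get_state()['effort'][5])"
```

```text
t 18.2 pos [ 0.6847 -0.1557  0.0643] yaw 0.717 q1 -0.301 q6 -1.017 F [-1.7 -3.8 -0.2] w 0.0138
delta mm [ 0.6 -1.3  4.3] spin opts (mod pi) [np.float64(0.044), np.float64(-3.098)]
[-0.53811085  0.13590993 -0.01148927] 0.15577375888824463
```

>>> drive_tool(
  deltas=[
    [[0, 0, 0, 0.05], [0, 0, 0, 0.1]],
  ],
)

```text
time_s: 18.45
ee_pos: [0.6846, -0.1559, 0.0643]
ee_rot: [-3.141, 0.01, 0.617]
ft_force: [-0.9, -1.8, 0.9]
grip_width: 0.014
```

```bash
python3 -c "
from h import *
s=robot.get_state();print(s['ee_rot'],s['torque'],s['effort'][5])"
```

```text
[-3.14059108  0.00972704  0.61678482] [-0.13071764  0.02252814  0.07583359] -0.27293832041323185
```

>>> drive_tool(
  deltas=[
    [[0, 0, 0, 0.05], [0, 0, 0, 0.1]],
  ],
)

```text
time_s: 18.7
ee_pos: [0.6845, -0.156, 0.0643]
ee_rot: [-3.141, 0.01, 0.517]
ft_force: [-0.6, -2.4, 0.1]
grip_width: 0.014
```

```bash
python3 -c "
from h import *
s=robot.get_state();print(s['ee_rot'],s['torque'],s['effort'][5])"
```

```text
[-3.14137619  0.01003131  0.51698879] [-0.09714009 -0.03438824  0.0633446 ] -0.27107915841042995
```

>>> drive_tool(
  deltas=[
    [[0, 0, 0, 0.05], [0, 0, 0, 0.1]],
  ],
)

```text
time_s: 18.95
ee_pos: [0.6843, -0.1561, 0.0644]
ee_rot: [3.141, 0.01, 0.418]
ft_force: [-1.4, -1.9, 0.4]
grip_width: 0.0136
```

```bash
python3 -c "
from h import *
s=robot.get_state();print(s['ee_rot'],s['torque'],s['effort'][5])"
```

```text
[3.1408851  0.01017686 0.41770581] [-0.16773671 -0.03945057  0.22271876] -0.08311633486300707
```

>>> drive_tool(
  deltas=[
    [[0, 0, 0, 0.05], [0, 0, 0, 0.1]],
  ],
)

```text
time_s: 19.2
ee_pos: [0.6842, -0.1561, 0.0643]
ee_rot: [3.14, 0.01, 0.318]
ft_force: [-1.2, -1.0, 0.5]
grip_width: 0.0134
```

```bash
python3 -c "
from h import *
s=robot.get_state();print(s['ee_rot'],s['torque'],s['effort'][5])"
```

```text
[3.14002505 0.01035105 0.31849212] [-0.07631123  0.00442401  0.22047924] -0.09764882270246744
```

>>> drive_tool(
  deltas=[
    [[0, 0, 0, 0.06], [0, 0, 0, 0.13], [0, 0, 0, 0.2]],
  ],
)

```text
time_s: 19.58
ee_pos: [0.6839, -0.1562, 0.0644]
ee_rot: [3.138, 0.01, 0.119]
ft_force: [-2.2, -0.9, 1.1]
grip_width: 0.0136
```

```bash
python3 -c "
from h import *
s=robot.get_state();print(s['ee_rot'],s['torque'],s['effort'][5])
cap('scene','s8.png');cap('side','d8.png');crop('s8.png',290,220,410,310,6,'c8.png');crop('d8.png',230,130,350,220,6,'e8.png')"
```

```text
[3.13800797 0.01049813 0.11857484] [-0.11166081  0.02134421  0.28172646] -0.22485989145934582
```

View pics/c8.png

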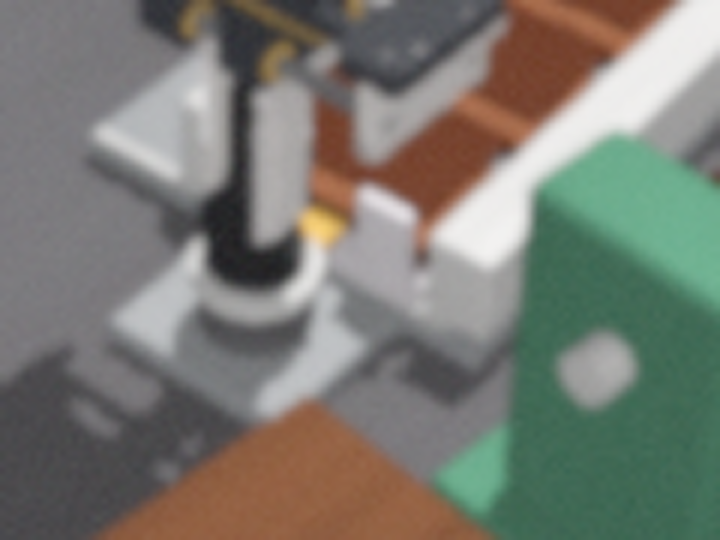

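>>> drive_tool(
  deltas=[
    [[0, 0, 0, 0], [0, 0, 0, 0], [0, 0, 0, 0], [0, 0, -20, 0], [0, 0, -60, 0], [0, 0, -100, 0], [0, 0, -160, 0], [0, 0, -190, 0], [0, 0, -190, 0]],
  ],
  fingers=-0.2,
)

```text
time_s: 20.8
ee_pos: [0.6872, -0.1556, 0.2604]
ee_rot: [3.134, 0.001, 0.121]
ft_force: [0.3, 0.7, -0.6]
grip_width: 0.0378
```

```bash
python3 - <<'E'
from h import *
cap('wrist','w9.png')
P,C=cloud('w9.png')
m=(np.hypot(P[:,0]-.684,P[:,1]+.154)<.04)&(P[:,2]>.083)&(P[:,2]<.095); c=rect(P,m);print('wing',c)
m=(np.hypot(P[:,0]-.684,P[:,1]+.154)<.055)&(C[:,0].astype(int)>C[:,2].astype(int)+60)&(C[:,1]>110)&(P[:,2]<.06);print('nose',P[m].mean(0),m.sum())
print(coilfit('w9.png'))
mv(.4132,-.2116,.15,0.427+np.pi/2)
E
```

```text
wing (array([ 0.68413562, -0.15370981]), 53.29294967651367, 13.31856632232666, np.float64(-1.4477884447325806), 534)
nose [ 0.67869561 -0.1165739   0.0339855 ] 231
(array([ 0.66636499, -0.03017738]), 143.4915313720703, 89.27825164794922, np.float64(0.13865607567302485), 8431, np.float64(0.05389539234812848))
t 20.85 pos [ 0.6863 -0.1554  0.2568] yaw 0.12 q1 -0.3 q6 -0.422 F [-0.5  0.5 -0.9] w 0.0373
delta mm [-277.2   22.4  108.6] spin opts (mod pi) [np.float64(1.264), np.float64(-1.877)]
```

View pics/w9.png

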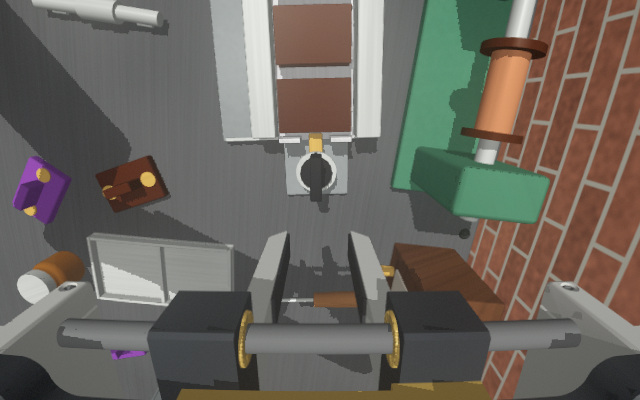

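>>> drive_tool(
  deltas=[
    [[-50, 4, 10, 0.18], [-110, 9, 40, 0.36], [-170, 13, 60, 0.54], [-230, 18, 80, 0.72], [-277, 22.4, 108, 0.9], [-277, 22.4, 108, 1.08], [-277, 22.4, 108, 1.264], [-277, 22.4, 108, 1.264], [-277, 22.4, 108, 1.264]],
  ],
  fingers=0.1,
)

```text
time_s: 21.98
ee_pos: [0.4129, -0.2111, 0.1495]
ee_rot: [3.133, -0.001, -1.141]
ft_force: [0.2, -0.9, -0.1]
grip_width: 0.0517
```

```bash
python3 - <<'E'
from h import *
cap('wrist','w10.png')
f=fitbox('w10.png',.413,-.2116,.006,.024);print(f)
P,C=cloud('w10.png')
m=(np.hypot(P[:,0]-.413,P[:,1]+.2116)<.04)&(P[:,2]>.040)&(P[:,2]<.052); c=rect(P,m);print('fin',c,np.median(P[m,2]))
mv(*f[0],.02,f[3]+np.pi/2)
x,y=-.36,0
m=(abs(P[:,0]-.45)<.15)&(abs(P[:,1]+.36)<.09)&(P[:,2]>.014)&(P[:,2]<.03); print('tray',rect(P,m))
E
```

```text
(array([ 0.4129, -0.2123]), 89.7, 63.9, np.float64(0.428), 4152, np.float64(0.0162))
fin (array([ 0.41294116, -0.2125593 ]), 41.90776443481445, 13.735337257385254, np.float64(0.42530233200131473), 602) 0.04595688459921717
t 22.02 pos [ 0.4132 -0.2112  0.1498] yaw -1.141 q1 -0.589 q6 0.553 F [ 0.1  0.4 -0.2] w 0.0519
delta mm [  0.7  -0.4 129.8] spin opts (mod pi) [np.float64(0.002), np.float64(-3.14)]
tray (array([ 0.45605365, -0.35722659]), 229.14601135253906, 116.39147186279297, np.float64(0.035454001963141524), 3402)
```

View pics/w10.png

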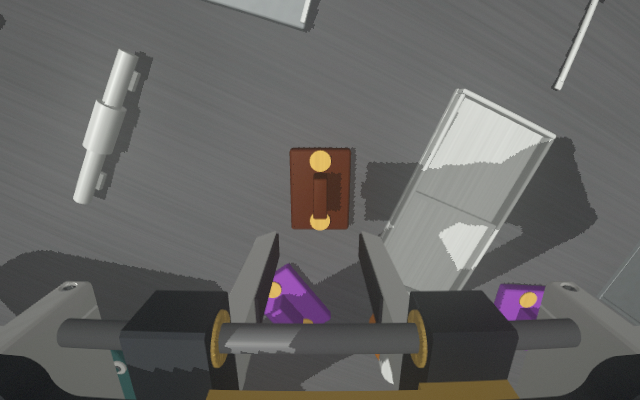

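>>> drive_tool(
  deltas=[
    [[0.5, 0, 50, 0], [0.5, 0, 95, 0], [0.6, -0.3, 118, 0], [0.7, -0.4, 129, 0], [0.7, -0.4, 130, 0], [0.7, -0.4, 130, 0]],
  ],
)

```text
time_s: 22.78
ee_pos: [0.4138, -0.2129, 0.021]
ee_rot: [3.134, -0.004, -1.141]
ft_force: [-0.0, 0.0, -0.8]
grip_width: 0.0517
```

>>> drive_tool(
  deltas=[
    [[0, 0, 0, 0], [0, 0, 0, 0], [0, 0, 0, 0], [0, 0, 0, 0], [0, 0, 0, 0]],
  ],
  fingers=-1,
  squeeze=30,
)

```text
time_s: 23.4
ee_pos: [0.4138, -0.2128, 0.0212]
ee_rot: [3.134, -0.003, -1.141]
ft_force: [-0.1, 0.2, 0.1]
grip_width: 0.0136
```

```bash
python3 - <<'E'
from h import *
mv(.6609-.08*-.1415+.0*0, .0095-.08*.99,.16,.142+np.pi/2)
E
```

```text
t 23.4 pos [ 0.4138 -0.2128  0.0212] yaw -1.141 q1 -0.591 q6 0.552 F [-0.1  0.2  0.1] w 0.0136
delta mm [ -21.9 -293.5 -141. ] spin opts (mod pi) [np.float64(0.288), np.float64(-2.854)]
```

>>> drive_tool(
  deltas=[
    [[0, 0, -25, 0], [0, 0, -70, 0], [-3, -30, -120, 0.05], [-8, -90, -141, 0.15], [-14, -150, -141, 0.288], [-18, -210, -141, 0.288], [-21, -265, -141, 0.288], [-22, -290, -141, 0.288], [-22, -293.5, -141, 0.288], [-22, -293.5, -141, 0.288]],
  ],
)

```text
time_s: 24.65
ee_pos: [0.6715, -0.07, 0.1592]
ee_rot: [3.134, -0.005, -1.429]
ft_force: [-0.1, -0.1, -2.1]
grip_width: 0.0136
```

```bash
python3 - <<'E'
from h import *
cap('wrist','w11.png')
mv(.6609-.08*-.1415, .0095-.08*.99,.16,.142+np.pi/2)
print(coilfit('w11.png'))
P,C=cloud('w11.png')
s=robot.get_state();p=s['ee_pos']
m=(np.hypot(P[:,0]-p[0],P[:,1]-p[1])<.06)&(P[:,2]>p[2]-.03)&(P[:,2]<p[2]+.002)&(C[:,0].astype(int)>C[:,2].astype(int)+20);print(rect(P,m),np.percentile(P[m,2],[5,50,95]))
E
```

```text
t 24.7 pos [ 0.6713 -0.0703  0.1597] yaw -1.43 q1 -0.184 q6 1.245 F [ 0.2 -0.2 -2.5] w 0.0134
delta mm [-0.5 -1.  -0.3] spin opts (mod pi) [np.float64(-0.001), np.float64(3.141)]
(array([0.6596897 , 0.01755181]), 208.1436004638672, 89.97061920166016, np.float64(0.13831941882172494), 11908, np.float64(0.053890846386333346))
(array([ 0.67099292, -0.06922353]), 89.25321960449219, 64.0660400390625, np.float64(0.13817822967205906), 6246) [0.15257035 0.15411646 0.15651138]
```

View pics/w11.png

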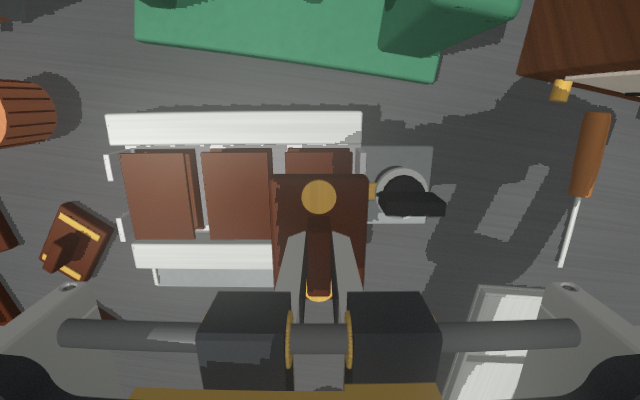

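>>> drive_tool(
  deltas=[
    [[0, -1, 35, 0], [0, -1, 60, 0], [0, -1, 74, 0], [0, -1, 80, 0], [0, -1, 83, 0], [0, -1, 85, 0], [0, -1, 85, 0]],
  ],
)

```text
time_s: 25.58
ee_pos: [0.6721, -0.0708, 0.0754]
ee_rot: [3.136, -0.006, -1.43]
ft_force: [0.5, 0.4, -1.5]
grip_width: 0.0139
```

>>> drive_tool(
  deltas=[
    [[-0.8, 0, 0, 0], [-0.8, 0, 1, 0], [-0.8, 0, 1, 0]],
  ],
)

```text
time_s: 25.95
ee_pos: [0.6725, -0.0699, 0.0753]
ee_rot: [3.137, -0.006, -1.429]
ft_force: [0.4, 0.5, 1.9]
grip_width: 0.0136
```

>>> drive_tool(
  deltas=[
    [[0, 0, 0, 0], [0, 0, 0, 0], [0, 0, 0, 0], [0, 0, -15, 0], [0, 0, -40, 0], [0, 0, -80, 0], [0, 30, -120, 0], [0, 60, -130, 0], [0, 60, -130, 0]],
  ],
  fingers=-0.2,
)

```text
time_s: 27.08
ee_pos: [0.6136, -0.0779, 0.2094]
ee_rot: [-3.141, -0.008, -1.43]
ft_force: [-0.2, 0.9, -0.2]
grip_width: 0.0372
```

```bash
cat >> h.py <<'E'
from math import cos,sin
J0=np.array([.6609,.0095]);JY=.142
def coil(k): # 1 left .. 3 right
    return J0+(2-k)*.08*np.array([-sin(JY),cos(JY)])
def capon(fn,k):
    c=coil(k);e=np.array([cos(JY),sin(JY)]);f=np.array([-e[1],e[0]])
    r=fitbox(fn,*c,.062,.078,.06)
    print('cap on',k,r, 'err jig xy mm',((r[0]-c)@e*1000).round(1),((r[0]-c)@f*1000).round(1),'yaw err',round(r[3]-JY,3))
E
python3 - <<'E'
from h import *
cap('wrist','w12.png'); capon('w12.png',3); print(coilfit('w12.png'))
mv(.5681,.3484,.2,.397+np.pi/2)
E
```

```text
cap on 3 (array([ 0.6713, -0.0694]), 88.6, 63.8, np.float64(0.142), 4581, np.float64(0.07)) err jig xy mm -0.9 0.4 yaw err 0.0
(array([0.65515582, 0.04896348]), 143.8674774169922, 89.4449462890625, np.float64(0.14214324377150955), 9473, np.float64(0.053828634750098824))
t 27.12 pos [ 0.6139 -0.0776  0.2076] yaw -1.43 q1 -0.213 q6 1.216 F [ 0.8 -0.6 -0.3] w 0.0376
delta mm [-428.2  -14.4    4.5] spin opts (mod pi) [np.float64(-0.256), np.float64(2.885)]
```

View pics/w12.png

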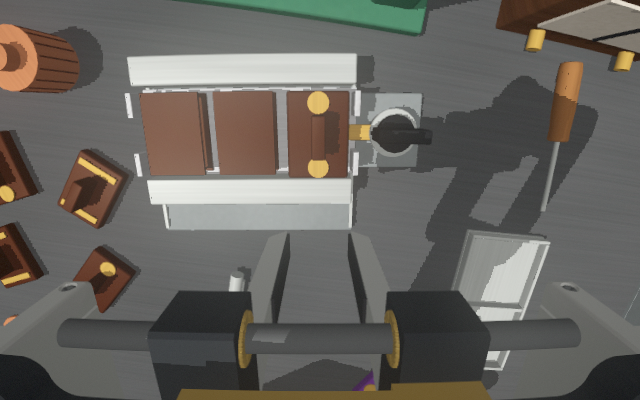

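>>> drive_tool(
  deltas=[
    [[-60, -2, 3, -0.1], [-120, -4, 4.5, -0.2], [-180, -6, 4.5, -0.256], [-240, -8, 4.5, -0.256], [-300, -10, 4.5, -0.256], [-360, -12, 4.5, -0.256], [-410, -14, 4.5, -0.256], [-428, -14.4, 4.5, -0.256], [-428, -14.4, 4.5, -0.256], [-428, -14.4, 4.5, -0.256]],
  ],
  fingers=0.1,
)

```text
time_s: 28.38
ee_pos: [0.5687, 0.3466, 0.1997]
ee_rot: [3.138, -0.007, -1.176]
ft_force: [0.4, 0.3, 0.1]
grip_width: 0.0517
```

```bash
cat >> h.py <<'E'
def capfit(fn,x,y,z=.02):
    f=fitbox(fn,x,y,.006,.024);print(f)
    P,C=cloud(fn)
    m=(np.hypot(P[:,0]-x,P[:,1]-y)<.04)&(P[:,2]>.040)&(P[:,2]<.052); c=rect(P,m);print('fin',c,np.median(P[m,2]))
    mv(*f[0],z,f[3]+np.pi/2)
E
python3 - <<'E'
from h import *
cap('wrist','w13.png')
capfit('w13.png',.568,.3484)
E
```

```text
(array([0.5686, 0.3495]), 89.5, 63.8, np.float64(0.403), 3232, np.float64(0.0162))
fin (array([0.56803351, 0.34949533]), 42.20085144042969, 13.509965896606445, np.float64(0.39803499125880704), 441) 0.0459590107499731
t 28.43 pos [0.5688 0.3464 0.2   ] yaw -1.176 q1 0.466 q6 1.641 F [-0.5 -1.  -0.5] w 0.0518
delta mm [ -4.3  -1.5 180. ] spin opts (mod pi) [np.float64(-0.008), np.float64(3.133)]
```

View pics/w13.png

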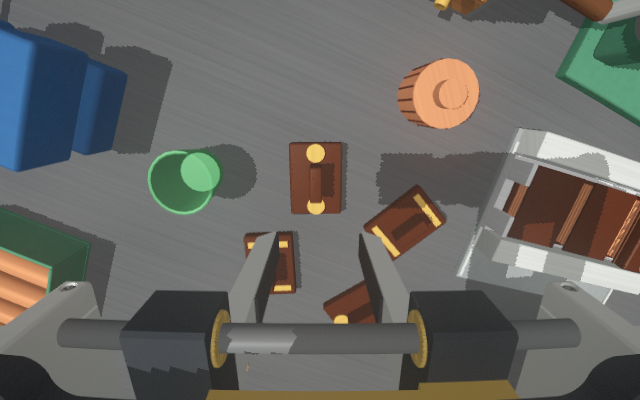

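>>> drive_tool(
  deltas=[
    [[-4, -1, 60, 0], [-4.3, -1.5, 115, 0], [-4.3, -1.5, 155, 0], [-4.3, -1.5, 173, 0], [-4.3, -1.5, 180, 0], [-4.3, -1.5, 180, 0], [-4.3, -1.5, 180, 0]],
  ],
)

```text
time_s: 29.3
ee_pos: [0.57, 0.3501, 0.0224]
ee_rot: [-3.141, -0.007, -1.176]
ft_force: [0.3, -0.1, 0.2]
grip_width: 0.0514
```

>>> drive_tool(
  deltas=[
    [[0, 0, 0, 0], [0, 0, 0, 0], [0, 0, 0, 0], [0, 0, 0, 0], [0, 0, 0, 0]],
  ],
  fingers=-1,
)

```text
time_s: 29.92
ee_pos: [0.5699, 0.3501, 0.0224]
ee_rot: [-3.141, -0.007, -1.176]
ft_force: [-0.4, -0.0, 0.7]
grip_width: 0.0137
```

```bash
python3 - <<'E'
from h import *
c=coil(2);print(c);mv(*c,.17,.142+np.pi/2)
E
```

```text
[0.6609 0.0095]
t 29.93 pos [0.5699 0.3501 0.0224] yaw -1.176 q1 0.47 q6 1.647 F [-0.4 -0.   0.7] w 0.0137
delta mm [ 350.5   46.8 -145.2] spin opts (mod pi) [np.float64(0.252), np.float64(-2.889)]
```

>>> drive_tool(
  deltas=[
    [[0, 0, -25, 0], [0, 0, -70, 0], [30, 5, -120, 0.05], [90, 15, -145, 0.15], [150, 22, -145, 0.252], [210, 30, -145, 0.252], [270, 38, -145, 0.252], [330, 45, -145, 0.252], [350, 46, -145, 0.252], [350.5, 46, -145, 0.252], [350.5, 46, -145, 0.252]],
  ],
)

```text
time_s: 31.3
ee_pos: [0.6613, 0.0116, 0.1696]
ee_rot: [-3.14, -0.005, -1.427]
ft_force: [-0.5, -0.7, -1.2]
grip_width: 0.0139
```

```bash
cat >> h.py <<'E'
def held(fn,k):
    s=robot.get_state();p=s['ee_pos']; P,C=cloud(fn)
    Ci=C.astype(int)
    m=(np.hypot(P[:,0]-p[0],P[:,1]-p[1])<.06)&(P[:,2]>p[2]-.03)&(P[:,2]<p[2]+.002)&(Ci[:,0]>Ci[:,2]+20);r=rect(P,m);print('held',r)
    c=coil(k);T=robot.calibration('wrist'); yaw=s['ee_rot'][2];d=(c-r[0])*1000;d2=(c-p[:2])*1000
    f=lambda d:(round(d[0]*cos(yaw)+d[1]*sin(yaw),1),round(d[0]*sin(yaw)-d[1]*cos(yaw),1))
    print('needed tool xy from cap fit',f(d),'from tcp',f(d2),'z',p[2],'yawerr',round(r[3]-JY,3))
E
python3 - <<'E'
from h import *
cap('wrist','w14.png');held('w14.png',2);c=coil(2);mv(*c,.0764,.142+np.pi/2)
E
```

```text
held (array([0.66016333, 0.01198482]), 88.64189147949219, 64.24932861328125, np.float64(0.14860432224739428), 6167)
needed tool xy from cap fit (np.float64(2.6), np.float64(-0.4)) from tcp (np.float64(2.3), np.float64(0.7)) z 0.16974287060994536 yawerr 0.007
t 31.35 pos [0.6613 0.0119 0.1697] yaw -1.426 q1 -0.065 q6 1.36 F [-0.1  1.1 -1.1] w 0.0137
delta mm [ 1.8  0.9 93.4] spin opts (mod pi) [np.float64(0.003), np.float64(-3.139)]
```

View pics/w14.png

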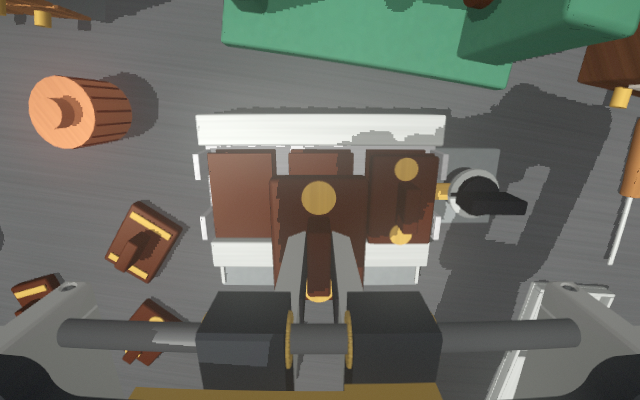

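>>> drive_tool(
  deltas=[
    [[2, -0.8, 40, 0.003], [2, -0.8, 68, 0.003], [2, -0.8, 82, 0.003], [2, -0.8, 88, 0.003], [2, -0.8, 91, 0.003], [2, -0.8, 92, 0.003], [2, -0.8, 92, 0.003]],
  ],
)

```text
time_s: 32.22
ee_pos: [0.6632, 0.0094, 0.0788]
ee_rot: [-3.138, -0.006, -1.429]
ft_force: [0.1, -0.1, -1.4]
grip_width: 0.0139
```

```bash
python3 - <<'E'
from h import *
c=coil(2);mv(*c,.0764,.142+np.pi/2)
E
```

```text
t 32.23 pos [0.6632 0.0094 0.0788] yaw -1.429 q1 -0.069 q6 1.361 F [ 0.1 -0.1 -1.4] w 0.0139
delta mm [-0.5  2.2  2.4] spin opts (mod pi) [np.float64(-0.0), np.float64(3.141)]
```

>>> drive_tool(
  deltas=[
    [[-0.3, 0.6, 1, 0], [-0.3, 0.6, 2.5, 0], [-0.3, 0.6, 3, 0], [-0.3, 0.6, 3, 0]],
  ],
)

```text
time_s: 32.72
ee_pos: [0.6628, 0.0095, 0.0764]
ee_rot: [-3.137, -0.006, -1.429]
ft_force: [-0.5, -0.7, 2.5]
grip_width: 0.0137
```

>>> drive_tool(
  deltas=[
    [[0, 0, 0, 0], [0, 0, 0, 0], [0, 0, 0, 0], [0, 0, -15, 0], [0, 0, -40, 0], [0, 0, -80, 0], [0, 30, -120, 0], [0, 60, -130, 0], [0, 60, -130, 0]],
  ],
  fingers=-0.2,
)

```text
time_s: 33.85
ee_pos: [0.6027, 0.0016, 0.2099]
ee_rot: [-3.131, -0.007, -1.429]
ft_force: [0.4, -0.3, 0.0]
grip_width: 0.0373
```

```bash
python3 - <<'E'
from h import *
cap('wrist','w15.png'); capon('w15.png',2);capon('w15.png',3)
mv(.4181,.2164,.2,-.594+np.pi/2)
E
```

```text
cap on 2 (array([ 0.6627, -0.0042]), 92.2, 89.1, np.float64(-1.43), 5157, np.float64(0.07)) err jig xy mm -0.2 -13.8 yaw err -1.572
cap on 3 (array([ 0.6697, -0.0558]), 91.1, 88.4, np.float64(-1.421), 4720, np.float64(0.0701)) err jig xy mm -0.5 14.1 yaw err -1.563
t 33.9 pos [0.6031 0.0017 0.2081] yaw -1.429 q1 -0.088 q6 1.34 F [ 0.5  0.2 -0.4] w 0.0371
delta mm [-238.7  152.9    5.2] spin opts (mod pi) [np.float64(0.735), np.float64(-2.406)]
```

View pics/w15.png

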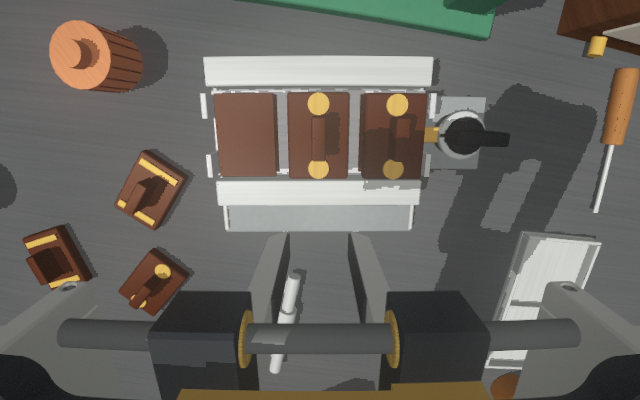

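>>> drive_tool(
  deltas=[
    [[-30, 20, 5, -0.18], [-60, 40, 5, -0.36], [-90, 60, 5, -0.54], [-120, 80, 5, -0.72], [-150, 100, 5, -0.9], [-180, 120, 5, -1.08], [-210, 140, 5, -1.26], [-238, 153, 5, -1.44], [-238, 153, 5, -1.62], [-238, 153, 5, -1.8], [-238, 153, 5, -1.98], [-238, 153, 5, -2.16], [-238, 153, 5, -2.34], [-238, 153, 5, -2.406], [-238, 153, 5, -2.406], [-238, 153, 5, -2.406]],
  ],
  fingers=0.1,
)

```text
time_s: 35.9
ee_pos: [0.4183, 0.2159, 0.1997]
ee_rot: [3.131, 0.0, 0.976]
ft_force: [0.6, 0.1, -0.2]
grip_width: 0.0518
```

```bash
python3 - <<'E'
from h import *
P,C=cloud('w15.png')
e=np.array([cos(JY),sin(JY)]);f=np.array([-e[1],e[0]])
for k in (2,3):
    c=coil(k);D=P[:,:2]-c;m=(abs(D@f)<.039)&(abs(D@e)<.055)&(P[:,2]>.063)&(P[:,2]<.077)&(C[:,0].astype(int)>C[:,2].astype(int)+18)
    print(k,np.percentile(D[m]@e,[.3,99.7]).round(4),np.percentile(D[m]@f,[.3,99.7]).round(4))
cap('wrist','w16.png')
capfit('w16.png',.4181,.2164)
E
```

```text
2 [-0.0444  0.0443] [-0.0307  0.032 ]
3 [-0.0435  0.0437] [-0.0306  0.0322]
(array([0.4177, 0.2172]), 90.0, 63.7, np.float64(-0.589), 3213, np.float64(0.0162))
fin (array([0.41734128, 0.2172231 ]), 41.13918685913086, 13.535335540771484, np.float64(-0.5892655370188731), 442) 0.04589578091091049
t 35.95 pos [0.4182 0.2159 0.1998] yaw 0.976 q1 0.362 q6 -0.615 F [0.8 0.8 0.2] w 0.0519
delta mm [  0.8  -3.  179.8] spin opts (mod pi) [np.float64(-0.006), np.float64(3.136)]
```

View pics/w16.png

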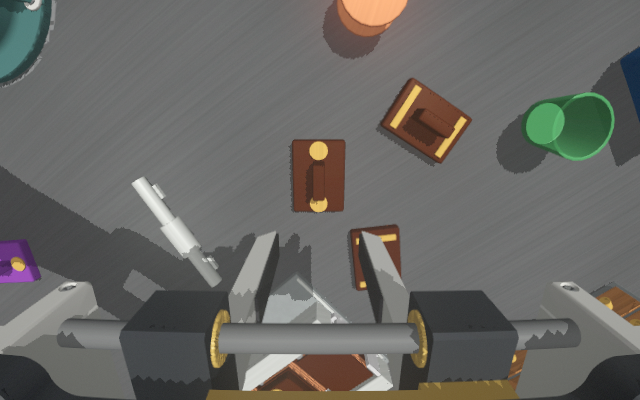

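>>> drive_tool(
  deltas=[
    [[0.8, -2, 60, 0], [0.8, -3, 115, 0], [0.8, -3, 155, 0], [0.8, -3, 173, 0], [0.8, -3, 180, 0], [0.8, -3, 180, 0], [0.8, -3, 180, 0]],
  ],
)

```text
time_s: 36.83
ee_pos: [0.4187, 0.2176, 0.0211]
ee_rot: [3.13, -0.002, 0.976]
ft_force: [0.5, -0.1, 0.7]
grip_width: 0.0517
```

>>> drive_tool(
  deltas=[
    [[0, 0, 0, 0], [0, 0, 0, 0], [0, 0, 0, 0], [0, 0, 0, 0], [0, 0, 0, 0]],
  ],
  fingers=-1,
)

```text
time_s: 37.45
ee_pos: [0.4186, 0.2174, 0.0211]
ee_rot: [3.13, -0.002, 0.976]
ft_force: [-0.5, -0.7, 0.6]
grip_width: 0.014
```

```bash
python3 - <<'E'
from h import *
c=coil(1);print(c);mv(*c,.17,.142+np.pi/2)
E
```

```text
[0.64957814 0.08869479]
t 37.45 pos [0.4186 0.2174 0.0211] yaw 0.976 q1 0.365 q6 -0.608 F [-0.5 -0.7  0.6] w 0.014
delta mm [  23.1  265.1 -145.7] spin opts (mod pi) [np.float64(-0.737), np.float64(2.405)]
```

>>> drive_tool(
  deltas=[
    [[0, 0, -25, 0], [0, 0, -70, 0], [3, 30, -120, -0.15], [8, 90, -145, -0.33], [14, 150, -145, -0.5], [18, 205, -145, -0.68], [22, 250, -145, -0.737], [23, 265, -145, -0.737], [23, 265, -145, -0.737], [23, 265, -145, -0.737]],
  ],
)

```text
time_s: 38.7
ee_pos: [0.6484, 0.0898, 0.1693]
ee_rot: [3.133, 0.006, 1.714]
ft_force: [-0.3, 0.1, -1.0]
grip_width: 0.0137
```

```bash
python3 - <<'E'
from h import *
cap('wrist','w17.png');held('w17.png',1);c=coil(1);mv(*c,.0751,.142+np.pi/2)
E
```

```text
held (array([0.64776697, 0.09042769]), 89.4118881225586, 64.20452117919922, np.float64(0.1430448070242858), 6910)
needed tool xy from cap fit (np.float64(-2.0), np.float64(1.5)) from tcp (np.float64(-1.4), np.float64(1.0)) z 0.16965837815055507 yawerr 0.001
t 38.75 pos [0.6484 0.0899 0.1697] yaw 1.714 q1 0.054 q6 -1.66 F [ 1.3  0.5 -1.9] w 0.0139
delta mm [-0.8  0.1 94.6] spin opts (mod pi) [np.float64(0.001), np.float64(-3.14)]
```

View pics/w17.png

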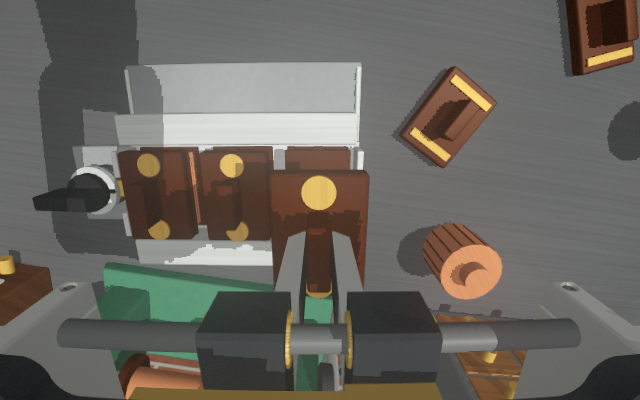

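>>> drive_tool(
  deltas=[
    [[-1.2, 0.8, 40, 0], [-1.2, 0.8, 68, 0], [-1.2, 0.8, 82, 0], [-1.2, 0.8, 88, 0], [-1.2, 0.8, 91, 0], [-1.2, 0.8, 92, 0], [-1.2, 0.8, 92, 0]],
  ],
)

```text
time_s: 39.62
ee_pos: [0.6508, 0.0884, 0.0786]
ee_rot: [3.131, 0.006, 1.714]
ft_force: [0.5, -0.0, -1.0]
grip_width: 0.0139
```

```bash
python3 - <<'E'
from h import *
c=coil(1);mv(*c,.0751,.142+np.pi/2)
E
```

```text
t 39.62 pos [0.6508 0.0884 0.0786] yaw 1.714 q1 0.052 q6 -1.662 F [ 0.5 -0.  -1. ] w 0.0139
delta mm [ 0.5 -1.2  3.4] spin opts (mod pi) [np.float64(0.001), np.float64(-3.14)]
```

>>> drive_tool(
  deltas=[
    [[0.4, -0.5, 1, 0], [0.4, -0.5, 2.5, 0], [0.4, -0.5, 4, 0], [0.4, -0.5, 4, 0]],
  ],
)

```text
time_s: 40.12
ee_pos: [0.6504, 0.0886, 0.0753]
ee_rot: [3.13, 0.007, 1.714]
ft_force: [-1.4, -0.6, 3.3]
grip_width: 0.0137
```

>>> drive_tool(
  deltas=[
    [[0, 0, 0, 0], [0, 0, 0, 0], [0, 0, 0, 0], [0, 0, -15, 0], [0, 0, -40, 0], [0, 0, -80, 0], [0, 0, -120, 0], [0, 60, -130, 0], [0, 60, -130, 0]],
  ],
  fingers=-0.2,
)

```text
time_s: 41.25
ee_pos: [0.711, 0.098, 0.2037]
ee_rot: [3.131, 0.006, 1.714]
ft_force: [-0.5, -0.4, -0.8]
grip_width: 0.0377
```

```bash
cat >> h.py <<'E'
def capon(fn,ks=(1,2,3)):
    P,C=cloud(fn)
    e=np.array([cos(JY),sin(JY)]);f=np.array([-e[1],e[0]])
    for k in ks:
        c=coil(k);D=P[:,:2]-c;m=(abs(D@f)<.039)&(abs(D@e)<.055)&(P[:,2]>.063)&(P[:,2]<.077)&(C[:,0].astype(int)>C[:,2].astype(int)+18)
        if m.sum()<50: print(k,'none');continue
        print(k,m.sum(),np.percentile(D[m]@e,[.3,99.7]).round(4),np.percentile(D[m]@f,[.3,99.7]).round(4),np.median(P[m,2]))
E
python3 - <<'E'
from h import *
cap('wrist','w18.png'); capon('w18.png')
mv(.5567,.2175,.2,-.468+np.pi/2)
E
```

```text
1 4794 [-0.0431  0.0446] [-0.0311  0.0318] 0.07006651204993618
2 4620 [-0.0443  0.0437] [-0.0307  0.0323] 0.07015712162455079
3 4190 [-0.045   0.0439] [-0.0302  0.033 ] 0.07020412666492622
t 41.3 pos [0.7092 0.0979 0.2042] yaw 1.714 q1 0.061 q6 -1.654 F [-1.4 -0.8 -0.2] w 0.0377
delta mm [ 140.2 -133.9    2.1] spin opts (mod pi) [np.float64(0.611), np.float64(-2.53)]
```

View pics/w18.png

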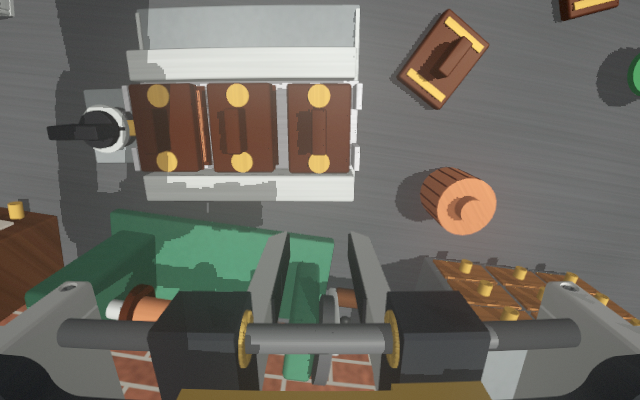

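>>> drive_tool(
  deltas=[
    [[35, -35, 2, 0.15], [75, -75, 2, 0.3], [115, -115, 2, 0.45], [140, -134, 2, 0.611], [140, -134, 2, 0.611], [140, -134, 2, 0.611]],
  ],
  fingers=0.1,
)

```text
time_s: 42.05
ee_pos: [0.5565, 0.2166, 0.201]
ee_rot: [3.129, -0.001, 1.104]
ft_force: [0.5, -0.3, 0.1]
grip_width: 0.0517
```

```bash
python3 - <<'E'
from h import *
cap('wrist','w19.png')
capfit('w19.png',.5567,.2175)
E
```

```text
(array([0.5563, 0.2186]), 88.4, 63.7, np.float64(-0.467), 3159, np.float64(0.0162))
fin (array([0.55675348, 0.21850317]), 41.43274688720703, 13.727660179138184, np.float64(-0.4712693246539228), 451) 0.04581296490892921
t 42.1 pos [0.5569 0.2164 0.2006] yaw 1.103 q1 0.28 q6 -0.824 F [-0.1 -0.7  0.3] w 0.0519
delta mm [  1.7  -3.7 180.6] spin opts (mod pi) [np.float64(-0.001), np.float64(3.141)]
```

View pics/w19.png

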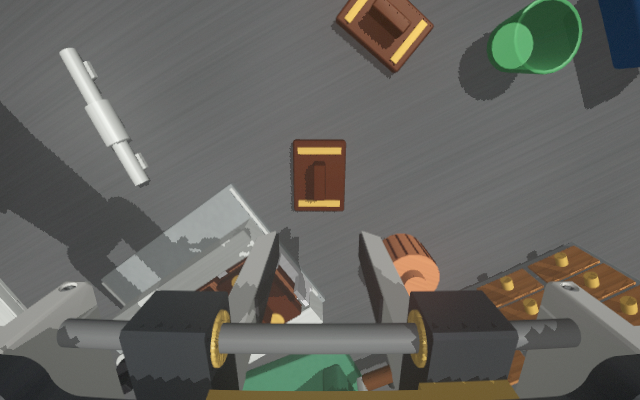

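>>> drive_tool(
  deltas=[
    [[1.5, -2, 60, 0], [1.7, -3.5, 115, 0], [1.7, -3.7, 155, 0], [1.7, -3.7, 173, 0], [1.7, -3.7, 180, 0], [1.7, -3.7, 180.5, 0], [1.7, -3.7, 180.5, 0]],
  ],
)

```text
time_s: 42.98
ee_pos: [0.5579, 0.219, 0.0222]
ee_rot: [3.127, -0.003, 1.103]
ft_force: [-0.4, 0.8, -0.6]
grip_width: 0.0517
```

>>> drive_tool(
  deltas=[
    [[0, 0, 0, 0], [0, 0, 0, 0], [0, 0, 0, 0], [0, 0, 0, 0], [0, 0, 0, 0]],
  ],
  fingers=-1,
)

```text
time_s: 43.6
ee_pos: [0.5576, 0.2186, 0.0222]
ee_rot: [3.127, -0.002, 1.103]
ft_force: [-0.8, -1.5, 1.6]
grip_width: 0.0139
```

```bash
python3 - <<'E'
from h import *
O,Z=ortho(['w1.png'],.28,.62,-.46,-.24,1800,'o5.png')
P,C=cloud('w1.png')
mv(.50,-.358,.18,.037+np.pi/2)
E
```

```text
t 43.6 pos [0.5576 0.2186 0.0222] yaw 1.103 q1 0.284 q6 -0.817 F [-0.8 -1.5  1.6] w 0.0139
delta mm [-540.4  210.7 -155.7] spin opts (mod pi) [np.float64(-0.505), np.float64(2.637)]
```

View pics/o5.png

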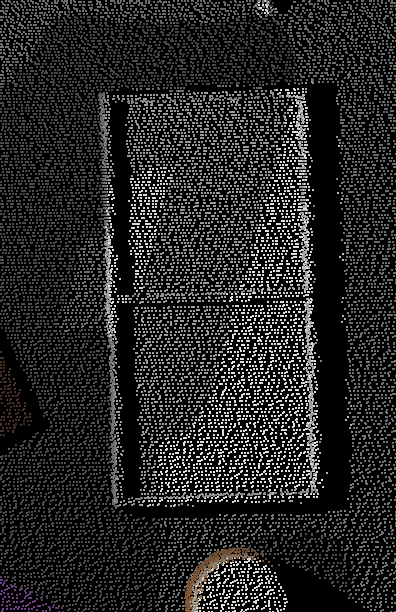

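```bash
python3 -c "
from h import *
mv(.512,-.355,.18,.0355+np.pi/2)"
```

```text
t 43.6 pos [0.5576 0.2186 0.0222] yaw 1.103 q1 0.284 q6 -0.817 F [-0.8 -1.5  1.6] w 0.0139
delta mm [-532.3  220.1 -155.5] spin opts (mod pi) [np.float64(-0.503), np.float64(2.639)]
```

>>> drive_tool(
  deltas=[
    [[0, 0, -30, 0], [0, 0, -80, 0], [0, 0, -130, 0], [-30, 12, -155, -0.05], [-85, 35, -155.5, -0.1], [-140, 58, -155.5, -0.2], [-195, 81, -155.5, -0.3], [-250, 104, -155.5, -0.4], [-305, 127, -155.5, -0.503], [-360, 150, -155.5, -0.503], [-415, 172, -155.5, -0.503], [-470, 195, -155.5, -0.503], [-520, 215, -155.5, -0.503], [-532, 220, -155.5, -0.503], [-532, 220, -155.5, -0.503], [-532, 220, -155.5, -0.503]],
  ],
)

```text
time_s: 45.6
ee_pos: [0.5125, -0.3531, 0.1798]
ee_rot: [3.128, 0.004, 1.608]
ft_force: [1.0, 0.5, -1.8]
grip_width: 0.014
```

```bash
python3 - <<'E'
from h import *
cap('wrist','w20.png')
P,C=cloud('w20.png')
m=(abs(P[:,0]-.45)<.15)&(abs(P[:,1]+.36)<.08)&(P[:,2]>.014)&(P[:,2]<.03); print('tray',rect(P,m))
mv(.512,-.355,.035,.0355+np.pi/2)
E
```

```text
tray (array([ 0.45497241, -0.35760135]), 228.78245544433594, 115.88604736328125, np.float64(0.03464456951992023), 2819)
t 45.65 pos [ 0.5126 -0.3529  0.1801] yaw 1.608 q1 -0.697 q6 -2.305 F [ 0.3  0.3 -1.7] w 0.0139
delta mm [ -1.3  -2.7 145.1] spin opts (mod pi) [np.float64(0.002), np.float64(-3.14)]
```

View pics/w20.png

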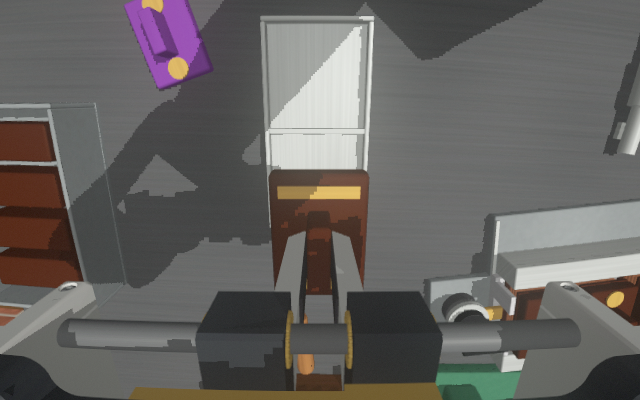

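>>> drive_tool(
  deltas=[
    [[-1.3, -1, 50, 0], [-1.3, -2.5, 100, 0], [-1.3, -2.7, 130, 0], [-1.3, -2.7, 145, 0], [-1.3, -2.7, 150, 0], [-1.3, -2.7, 151, 0], [-1.3, -2.7, 151, 0]],
  ],
)

```text
time_s: 46.52
ee_pos: [0.513, -0.3557, 0.0309]
ee_rot: [3.125, 0.007, 1.608]
ft_force: [0.2, 0.1, -1.5]
grip_width: 0.0135
```

```bash
python3 - <<'E'
from h import *
mv(.511,-.3555,.0272,.035+np.pi/2)
E
```

```text
t 46.52 pos [ 0.513  -0.3557  0.0309] yaw 1.608 q1 -0.7 q6 -2.31 F [ 0.2  0.1 -1.5] w 0.0135
delta mm [ 0.3 -2.1  3.6] spin opts (mod pi) [np.float64(0.003), np.float64(-3.139)]
```

>>> drive_tool(
  deltas=[
    [[0, 0, 2, 0], [0, 0, 4, 0], [0, 0, 4, 0]],
  ],
)

```text
time_s: 46.9
ee_pos: [0.5135, -0.3561, 0.0275]
ee_rot: [3.124, 0.008, 1.608]
ft_force: [-0.2, -0.1, -0.6]
grip_width: 0.0139
```

>>> drive_tool(
  deltas=[
    [[0, 0, 0, 0], [0, 0, 0, 0], [0, 0, 0, 0], [0, 0, -15, 0], [0, 0, -50, 0], [0, 0, -110, 0], [0, 0, -160, 0], [0, 0, -190, 0], [0, 0, -190, 0]],
  ],
  fingers=-0.2,
)

```text
time_s: 48.02
ee_pos: [0.5114, -0.3558, 0.2225]
ee_rot: [3.118, 0.014, 1.608]
ft_force: [-0.7, -0.1, -0.2]
grip_width: 0.0377
```

```bash
python3 - <<'E'
from h import *
cap('wrist','w21.png')
print(fitbox('w21.png',.512,-.355,.012,.03))
mv(.4343,.3591,.22,.443+np.pi/2)
E
```

```text
(array([ 0.5123, -0.3554]), 87.7, 63.5, np.float64(0.033), 2855, np.float64(0.0212))
t 48.08 pos [ 0.5105 -0.3551  0.2193] yaw 1.608 q1 -0.702 q6 -2.31 F [-0.3 -0.5 -1. ] w 0.0375
delta mm [716.5 -49.2  -9.1] spin opts (mod pi) [np.float64(-0.405), np.float64(2.736)]
```

View pics/w21.png

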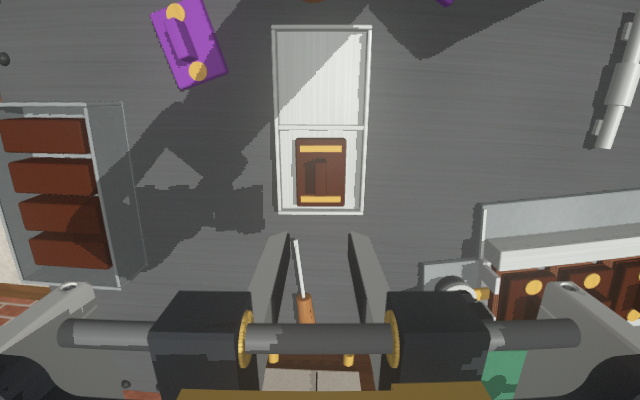

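>>> drive_tool(
  deltas=[
    [[30, -2, -5, 0.17], [75, -5, -9, 0.34], [120, -8, -9, 0.51], [165, -11, -9, 0.68], [215, -15, -9, 0.85], [265, -18, -9, 1.02], [315, -22, -9, 1.19], [365, -25, -9, 1.36], [415, -28, -9, 1.53], [465, -32, -9, 1.7], [515, -35, -9, 1.87], [565, -39, -9, 2.04], [615, -42, -9, 2.21], [665, -46, -9, 2.38], [700, -48, -9, 2.55], [716, -49, -9, 2.7], [716, -49, -9, 2.736], [716, -49, -9, 2.736], [716, -49, -9, 2.736]],
  ],
  fingers=0.1,
)

```text
time_s: 50.45
ee_pos: [0.4346, 0.3576, 0.2195]
ee_rot: [-3.128, -0.018, -1.128]
ft_force: [-0.2, -0.3, -0.3]
grip_width: 0.0519
```

```bash
python3 - <<'E'
from h import *
cap('wrist','w22.png')
capfit('w22.png',.4343,.3591)
E
```

```text
(array([0.4343, 0.3604]), 90.0, 63.9, np.float64(0.435), 2931, np.float64(0.0162))
fin (array([0.43464471, 0.36028772]), 41.50273895263672, 12.180036544799805, np.float64(0.4364835472589852), 382) 0.04602997277809129
t 50.5 pos [0.4348 0.3577 0.2198] yaw -1.128 q1 0.6 q6 1.725 F [0.1 0.  0.4] w 0.0518
delta mm [ -6.1   2.1 199.7] spin opts (mod pi) [np.float64(0.008), np.float64(-3.134)]
```

View pics/w22.png

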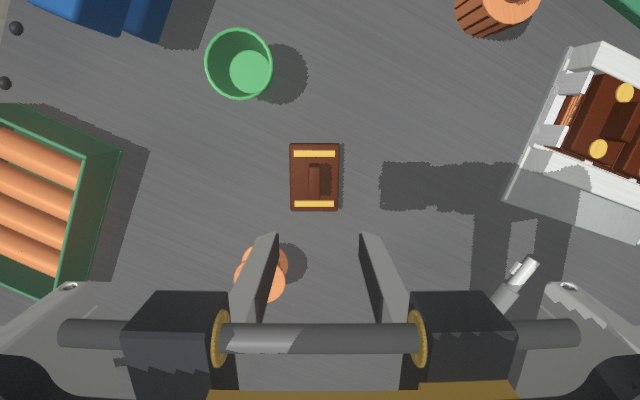

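>>> drive_tool(
  deltas=[
    [[-4, 1, 60, 0.008], [-6, 2, 120, 0.008], [-6, 2, 165, 0.008], [-6, 2, 190, 0.008], [-6, 2, 199, 0.008], [-6, 2, 200, 0.008], [-6, 2, 200, 0.008]],
  ],
)

```text
time_s: 51.38
ee_pos: [0.4355, 0.361, 0.0215]
ee_rot: [-3.124, -0.017, -1.136]
ft_force: [0.5, 1.4, 0.7]
grip_width: 0.0519
```

>>> drive_tool(
  deltas=[
    [[0, 0, 0, 0], [0, 0, 0, 0], [0, 0, 0, 0], [0, 0, 0, 0], [0, 0, 0, 0]],
  ],
  fingers=-1,
)

```text
time_s: 52.0
ee_pos: [0.4354, 0.3611, 0.0218]
ee_rot: [-3.124, -0.017, -1.136]
ft_force: [-0.4, -0.2, 2.1]
grip_width: 0.0137
```

```bash
python3 - <<'E'
from h import *
mv(.399,-.3595,.18,.035+np.pi/2)
E
```

```text
t 52.0 pos [0.4354 0.3611 0.0218] yaw -1.136 q1 0.604 q6 1.745 F [-0.4 -0.2  2.1] w 0.0137
delta mm [ 640.8  333.9 -153.5] spin opts (mod pi) [np.float64(0.4), np.float64(-2.742)]
```

>>> drive_tool(
  deltas=[
    [[0, 0, -30, 0], [0, 0, -80, 0], [0, 0, -130, 0], [30, 15, -150, 0.05], [85, 44, -153, 0.1], [140, 73, -153, 0.2], [195, 102, -153, 0.3], [250, 130, -153, 0.4], [305, 159, -153, 0.4], [360, 188, -153, 0.4], [415, 216, -153, 0.4], [470, 245, -153, 0.4], [525, 274, -153, 0.4], [580, 302, -153, 0.4], [625, 326, -153, 0.4], [641, 334, -153, 0.4], [641, 334, -153, 0.4], [641, 334, -153, 0.4]],
  ],
)

```text
time_s: 54.25
ee_pos: [0.3993, -0.3581, 0.1794]
ee_rot: [-3.119, -0.007, -1.535]
ft_force: [0.2, 0.1, -2.4]
grip_width: 0.0141
```

```bash
python3 - <<'E'
from h import *
cap('wrist','w23.png')
P,C=cloud('w23.png')
m=(abs(P[:,0]-.45)<.15)&(abs(P[:,1]+.36)<.08)&(P[:,2]>.014)&(P[:,2]<.03); print('tray',rect(P,m))
mv(.399,-.3595,.031,.035+np.pi/2)
E
```

```text
tray (array([ 0.45549271, -0.35764572]), 228.9759521484375, 115.85360717773438, np.float64(0.038163626891864366), 7332)
t 54.3 pos [ 0.3994 -0.3581  0.1796] yaw -1.534 q1 -0.845 q6 0.69 F [-0.8 -0.8 -1. ] w 0.014
delta mm [  0.2   3.8 148.5] spin opts (mod pi) [np.float64(0.002), np.float64(-3.14)]
```

View pics/w23.png

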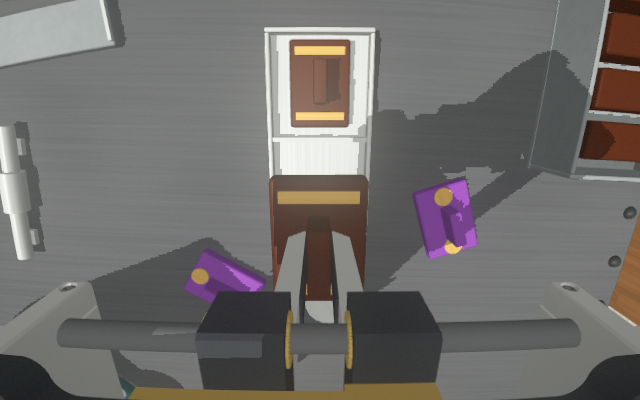

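>>> drive_tool(
  deltas=[
    [[0, 2, 50, 0], [0, 3.5, 100, 0], [0, 3.8, 130, 0], [0, 3.8, 145, 0], [0, 3.8, 149, 0], [0, 3.8, 149, 0]],
  ],
)

```text
time_s: 55.05
ee_pos: [0.3999, -0.3597, 0.0319]
ee_rot: [-3.117, -0.01, -1.534]
ft_force: [0.2, 0.3, -0.8]
grip_width: 0.0135
```

```bash
python3 - <<'E'
from h import *
mv(.399,-.3595,.0268,.035+np.pi/2)
E
```

```text
t 55.05 pos [ 0.3999 -0.3597  0.0319] yaw -1.534 q1 -0.846 q6 0.684 F [ 0.2  0.3 -0.8] w 0.0135
delta mm [-0.3  1.   5.1] spin opts (mod pi) [np.float64(0.002), np.float64(-3.139)]
```

>>> drive_tool(
  deltas=[
    [[0, 0.5, 3, 0], [0, 0.5, 5, 0], [0, 0.5, 5.5, 0], [0, 0.5, 5.5, 0]],
  ],
)

```text
time_s: 55.55
ee_pos: [0.3997, -0.3601, 0.0269]
ee_rot: [-3.117, -0.01, -1.534]
ft_force: [1.5, 0.2, 0.7]
grip_width: 0.0138
```

>>> drive_tool(
  deltas=[
    [[0, 0, 0, 0], [0, 0, 0, 0], [0, 0, 0, 0], [0, 0, -15, 0], [0, 0, -50, 0], [0, 0, -110, 0], [0, 0, -160, 0], [0, 0, -220, 0], [0, 0, -240, 0], [0, 0, -240, 0]],
  ],
  fingers=-0.2,
)

```text
time_s: 56.8
ee_pos: [0.3943, -0.3586, 0.2705]
ee_rot: [-3.113, -0.015, -1.534]
ft_force: [0.3, 0.6, 0.3]
grip_width: 0.0377
```

```bash
python3 - <<'E'
from h import *
cap('wrist','w24.png')
print(fitbox('w24.png',.512,-.355,.012,.03,.055),fitbox('w24.png',.4,-.3595,.012,.03,.055))
mv(.45,.02,.40,-1.5708)
E
```

```text
(array([ 0.5134, -0.3554]), 87.1, 63.2, np.float64(0.036), 2736, np.float64(0.0211)) (array([ 0.3986, -0.3594]), 88.4, 63.5, np.float64(0.028), 2331, np.float64(0.0212))
t 56.85 pos [ 0.3938 -0.358   0.2679] yaw -1.534 q1 -0.853 q6 0.684 F [ 0.6 -0.2 -0.2] w 0.0375
delta mm [-374.   -73.7 -134.7] spin opts (mod pi) [np.float64(0.037), np.float64(-3.105)]
```

View pics/w24.png

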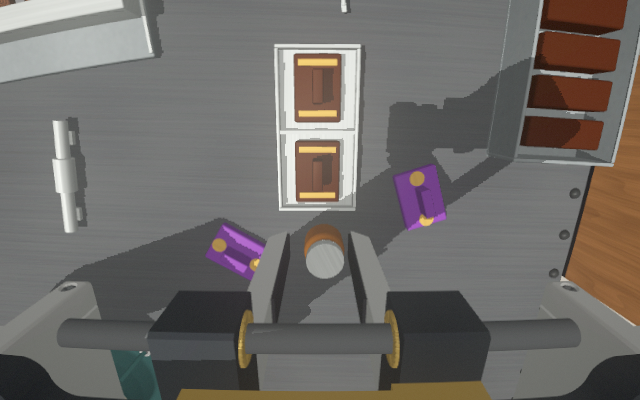

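>>> drive_tool(
  deltas=[
    [[-40, -10, -60, 0.02], [-95, -22, -110, 0.037], [-150, -35, -134, 0.037], [-205, -45, -134, 0.037], [-260, -55, -134, 0.037], [-315, -65, -134, 0.037], [-360, -73, -134, 0.037], [-374, -110, -134, 0.037], [-374, -130, -134, 0.037], [-374, -130, -134, 0.037]],
  ],
)

```text
time_s: 58.1
ee_pos: [0.5066, 0.0224, 0.3974]
ee_rot: [-3.122, -0.011, -1.57]
ft_force: [0.4, -0.2, -0.2]
grip_width: 0.0379
```

```bash
python3 - <<'E'
from h import *
cap('wrist','w25.png');cap('scene','s25.png');cap('side','d25.png')
capon('w25.png')
P,C=cloud('w25.png')
m=(np.hypot(P[:,0]-.684,P[:,1]+.154)<.04)&(P[:,2]>.083)&(P[:,2]<.095); c=rect(P,m);print('wing',c)
m=(P[:,2]>.049)&(P[:,2]<.059)&(C.min(1)>110)&(abs(P[:,1])<.09)&(P[:,0]>.5)&(P[:,0]<.64)
e=np.array([cos(.144),sin(.144)]);print('push face u',np.percentile(P[m][:,:2]@e,[.3,1,3]),'expect .577')
for x,y in ((.512,-.355),(.4,-.3595)): print(fitbox('w25.png',x,y,.012,.03,.055))
E
```

```text
1 2055 [-0.0434  0.0452] [-0.0315  0.0317] 0.07000195470202397
2 2086 [-0.0444  0.0443] [-0.0308  0.0317] 0.07013493809001267
3 2082 [-0.0455  0.0435] [-0.0312  0.0328] 0.07020702660254602
wing (array([ 0.68419452, -0.15378499]), 54.11305618286133, 14.777018547058105, np.float64(-1.4339912978822884), 365)
push face u [0.5755947  0.57585803 0.57643802] expect .577
(array([ 0.5134, -0.3541]), 89.0, 64.2, np.float64(0.023), 1175, np.float64(0.0214))
(array([ 0.3986, -0.3586]), 89.9, 63.6, np.float64(0.036), 1053, np.float64(0.0216))
```

View pics/w25.png

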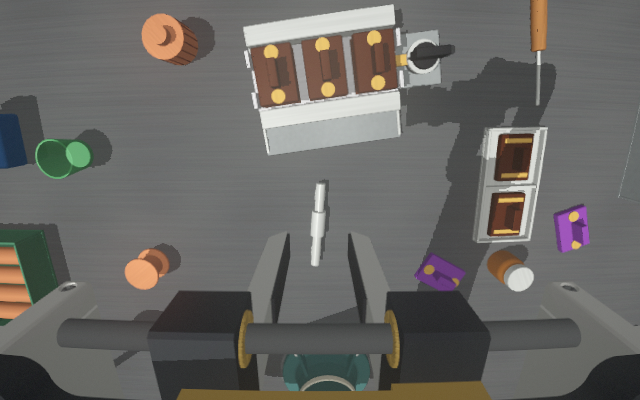

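View pics/s25.png

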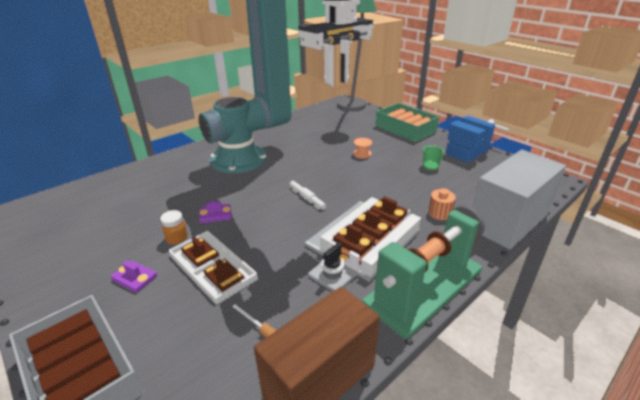

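```bash
python3 - <<'E'
from h import *
e=np.array([cos(.144),sin(.144)])
for n in ('w4.png','w12.png','w15.png','w25.png'):
    P,C=cloud(n)
    m=(P[:,2]>.049)&(P[:,2]<.059)&(C.min(1)>110)&(abs(P[:,1])<.09)&(P[:,0]>.5)&(P[:,0]<.64)
    u=P[:,:2]@e; m2=(P[:,2]>.049)&(P[:,2]<.059)&(C.min(1)>110)&(abs(P[:,1])<.09)&(u>.7)&(u<.8)
    print(n,np.percentile(u[m],[.3,3]).round(4),'backstop front',np.percentile(u[m2],[3,10]).round(4))
a=cv2.imread('pics/scene0.png').astype(int);b=cv2.imread('pics/s25.png').astype(int)
X={'drum':(.71,.265,.078),'cup':(.52,.49,.065),'spool':(.288,.369,.05),'jar':(.285,-.374,.07),'shaft':(.375,.018,.02),'purple1':(.26,-.24,.03),'purple2':(.36,-.52,.03)}
_,_,c=load('s25.png')
for k,v in X.items():
    u,w=proj(c,v).astype(int);print(k,(u,w),np.abs(a-b)[max(w-12,0):w+12,u-14:u+14].mean().round(1))
E
```

```text
w4.png [0.576  0.5767] backstop front [0.7077 0.7097]
w12.png [0.5754 0.5767] backstop front [0.7081 0.7102]
w15.png [0.5751 0.5765] backstop front [0.708  0.7104]
w25.png [0.5756 0.5764] backstop front [0.7075 0.7093]
drum (np.int64(443), np.int64(190)) 6.9
cup (np.int64(433), np.int64(148)) 3.2
spool (np.int64(362), np.int64(141)) 3.4
jar (np.int64(171), np.int64(217)) 12.7
shaft (np.int64(305), np.int64(192)) 3.6
purple1 (np.int64(213), np.int64(205)) 20.2
purple2 (np.int64(130), np.int64(268)) 7.0
```

```bash
python3 - <<'E'
from h import *
for n in ('w1.png','w25.png'):
    P,C=cloud(n);Ci=C.astype(int)
    pu=(P[:,2]>.008)&(P[:,2]<.06)&(Ci[:,2]>Ci[:,1]+40)
    for x,y in ((.26,-.24),(.365,-.515)):
        m=pu&(np.hypot(P[:,0]-x,P[:,1]-y)<.08); print(n,'purple',P[m][:,:2].mean(0).round(4),m.sum())
    for nm,x,y,z in (('jar',.285,-.374,.07),('drum',.71,.265,.07),('spool',.288,.369,.048)):
        m=(np.hypot(P[:,0]-x,P[:,1]-y)<.05)&(P[:,2]>z)
        if m.sum()>20: print(n,nm,P[m][:,:2].mean(0).round(4),P[m,2].max().round(3))
print(robot.get_state()['time_s'])
E
```

```text
w1.png purple [ 0.2663 -0.2367] 1112
w1.png purple [ 0.3664 -0.5066] 1197
w1.png jar [ 0.2865 -0.3709] 0.079
w1.png spool [0.2885 0.369 ] 0.054
w25.png purple [ 0.27   -0.2358] 979
w25.png purple [ 0.3683 -0.5065] 1058
w25.png jar [ 0.2868 -0.3717] 0.078
w25.png drum [0.7098 0.2644] 0.08
w25.png spool [0.2895 0.3685] 0.055
58.25
```

Nothing has been disturbed (the few mm differences on the purple caps come from the change of view), so I'm handing in.

```bash
python3 -c "
from bench import robot
print(robot.finish_job())"
```

```text
the job is handed in; nothing more can be done
None
```

The job is handed in at about 58 s of robot time. All three passed caps are on coils, and both reject caps are in the tray.

- **Carriage:** I pushed it home. It travelled about 55 mm, then stopped moving under 11–13 N. Its front face read the same within 1 mm in the last picture.
- **Knob:** I turned it clockwise about 3.7 rad in two grasps. From about 3.4 rad the torque held near 0.22 N m, with one reading of 0.28, while the wing kept turning. The brass nose lies over the carriage edge after turning about 3.35 rad, so the slip past the click is roughly 0.3 rad, well under a quarter turn.
- **Passed caps (round tags):** Each sits on its own coil. Edges are within about 1 mm of flush, the angle is the same within a degree or so, and the plate tops are at 70 mm as expected.
- **Reject caps (bar tags):** Each lies flat in its own nest, with the plate top at 21 mm as expected.
- **Other things on the bench:** The jar, spool and both purple look-alikes read within 1–4 mm of where they started; I put that down to the change of view. I compared the drum, glass cup and shaft only in pictures, and the screwdriver only by eye; none looks moved.

I noticed no cap knocked aside and no slackening of the grip. The gripper picked up a tilt of about 1.5° during the run, with no visible effect on the placements. No check failed at the end.

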